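# Hook in the rod's groove, bin on the hook

### The job

Take the S-hook out of its slotted block and hang it over the top rod of the rail, its lower curl towards the robot, feeling gently along the rod until the hook drops fully into the rod's one groove, and let go of it there. Then hang the small bin by its bail in the hook's lower curl, so that hook and bin hang free and still. Do not press hard on the rail, tip the bin over, or disturb the loose parts lying about.

Things in the scene. Friction and masses are not known exactly. Their poses are not given: they have to be found in the camera images.
- rail: Fixed stand, two flat grey posts (44 x 12 mm, 290 mm high, 130 mm to either side of the middle along y). Origin on the trolley top midway between them; x away from the robot, z up. Its top rod is gripped in the posts; a 12 mm stop bar lies below it (stop_bar). The hook bearing on the stand with over 25 N counts as pressing hard.
- rod_mid (a point): On the top rod's axis midway between the posts, 270 mm up; the rod runs along y. Steel, 20 mm thick, with one groove turned all round, 13 mm wide, 4 mm deep (core 12 mm thick). Where the groove lies differs each time: anywhere up to 35 mm to either side of this point; no pose gives it, feel or look for it. The rod does not shift under permitted forces.
- stop_bar (a point): Middle of the lower stop bar's axis: 60 mm below the rod's axis and 4 mm nearer the robot, bar 12 mm thick, parallel to the rod. The shank of the hung hook leans lightly on it.
- hook: S-hook of dark 8 mm steel plate lying in its x-z plane, 135 mm high, 0.16 kg. Origin: where the axis of the groove's core lies when it is seated; on the plain rod it stays 5.7 mm above the axis. In mm: mouth opens down, x -12.5 to 12.5, V roof centres it on the rod; rear leg down to z -18; shank x -20.5 to -12.5; underside z -83. Hung up, its x points like the rail's x.
- crown (a point): Middle of the hook's flat crown, the place to grip it across its 8 mm thickness (y): 40 mm above the hook's origin; the crown spans 40 mm in x and from 16 to 52 mm above the origin.
- curl_seat (a point): Where the bail bar comes to rest: the lowest point of the open top of the hook's lower curl, at (-53, 0, -75) mm in the hook's frame. The curl's upward tip is at x -70.5 to -62.5, its top at z -52 (23 mm above the seat); underside 8 mm below the seat. A slight ramp leads from the shank to the seat; 42 mm open between tip and shank.
- hook_block: Fixed aluminium block on a plate, 110 x 50 x 46 mm; its slot along x, 10 mm wide and 40 mm deep, holds the hook's lower curl, so the hook stands upright at the start with its origin at (41.5, 0, 89) mm in the block's frame, axes alike. Origin on the trolley top at the block's middle.
- bin: Small open bin 99 x 136 x 71 mm (x, y, z), about 0.21 kg with its rigid bail of 8 mm wire, which rises at the ends y = -59 and 59 mm and crosses over the bin along y. Origin at the centre of its underside, z up. It may be hung either way round.
- bail_mid (a point): Centre of the bail's cross bar, 125 mm above the bin's underside; 8 mm bar, its underside 50 mm above the bin's rim. This bar goes into the hook's curl, its centre then 4 mm above the seat.
- bail_grip (a point): Place to grip on the flat plate that stands on the bail: 205 mm above the bin's underside. The plate is 24 mm wide (y, grip across this), 6 mm thick (x), and reaches from z 127 to 217 mm.
- bearing: Loose ball bearing lying flat, 47 mm across, 14 mm high, origin at the centre of its underside. Leave it alone.
- slide: Loose brown slide block 87 x 58 x 22 mm, origin at the centre of its underside. Leave it alone.
- nylon: Loose white nylon block 24 x 50 x 24 mm, origin at the centre of its underside. Leave it alone.
Not all that is in view belongs to the job. Of the things that look like the hook, the larger one is meant.

How it is judged:
By the outcome, as a careful person would: the job done as asked, in the order asked, and still so for the second after the job is handed in, with the robot touching nothing.
It also fails if it takes over 72 s, if anything falls off the work surface, if the arm or the gripper's body presses on something with over 40 N, if the wrist force passes 120 N, or if a joint passes its speed limit or range.

### The arm

A 7-joint arm with a two-finger parallel gripper is mounted at the origin on a cart in front of the work surface, level with it; the furniture and walls round the work are solid. World frame = base frame: x ahead of the robot, y to its left, z up, the work surface at z = 0. Lengths are in m, angles in rad, forces in N, time in s.
With the tool pointing down it reaches from about 0.425 to 0.875 m from the base axis. Payload 4.7 kg.
Tool frame: the origin (TCP) lies midway between the tips of the shut fingers; the grasp point (between the pads) lies 19 mm behind it (ctrl.grip_point_offset is the z of the grasp point in the tool frame, in m); z points along the fingers, x is the direction in which the jaws open and shut, and the axes are right-handed (so a half turn about z gives the same grasp; the last joint's range is limited). The gripper opens to 87 mm and grips with 3 to 60 N. Pads are 19 mm wide; open, the fingers measure 117 mm over their backs; the gripper's body (75 mm by 190 mm) begins 51 mm behind the grasp point.
Start: joints at [1.318, 0.321, -0.07, 1.45, 0.023, 1.371, -0.057], TCP at [0.171, -0.627, 0.186] pointing down, gripper open.
Joint ranges: [-2.86, 2.86], [-0.3, 2.09], [-1.38, 1.24], [0.06, 2.45], [-1.56, 4.7], [0.09, 2.05], [-2.69, 2.69]. Speed limits (rad/s): [2.57, 2.57, 3.14, 3.14, 3.14, 3.14, 3.14].

### API

Orientations are given as a unit quaternion [x, y, z, w].
In Python, from plant import ctrl, read_camera, get_calibration, workorder gives the robot as it stands.
- The arm moves only by the tool drive_tool, never from a script. Its argument "commands" is a list of rows, each a list of 4 numbers: the shift along the world's x, y, z in cm, then the turn about the world's z in rad. In form: [[dx, dy, dz, twist], ...]. A call has 1 to 20 rows; each row is the pose to reach, as a shift and turn from the pose commanded when the call began; what a row does not reach only later rows make up. A row lasts 1/12 s, in which the tool goes at most 41.7 mm and 7.16 degrees, less where a joint would pass 70% of its speed; a pose out of reach is approached as far as the arm can. A call with a gripper value outside its range is refused whole. "fingers" is the opening, from 0 (shut) to 1 (fully open), set as the call begins (left out, the last holds). The fingers move at their own pace and stop on an object; "squeeze" is the grip in N (left out, the last holds). Time passes only in rows, so rows that repeat a pose let the fingers close. It gives the time, the measured TCP pose, the force and the opening at its end, in the units of the state.
- ctrl.state(): the state, without advancing time (a new reading comes with each control period).
- read_camera(name): name is "scene" or "top" or "wrist"; returns the picture (420x560x3 uint8, red, green, blue); there is no depth.
- get_calibration(name): a dict with "vertical_fov" (degrees; the focal length in pixels is half the picture's height over the tangent of half this angle, whatever the lens; pixels are square), "cx", "cy" (the principal point, pixels), "R" (3x3) and "t" (3): a world point X has camera coordinates R X + t; the wrist camera has in their place "T_tool_cam" (4x4, takes a point from camera to tool coordinates, whose origin is the TCP and whose axes are the tool frame's). Camera axes: x right, y down, z forward; pixel columns grow to the right and rows downward; lengths in m; the calibration is good to about 2 mm. A picture is of the moment at which its call begins: read the wrist's pose just before it. get_calibration takes no time and is no camera call.
- workorder.close_job(): hands the job in, once; it reports no verdict.
The state is a dict: "time": time; "joint_positions": joint angles; "joint_velocities": joint speeds; "joint_efforts": joint torques, N m; "eef_pos": TCP position; "eef_rot": TCP orientation; "force": force on the tool from outside, world axes, zero at the start; "ft_torque": the same for the moment, N m; "width": opening from 0.0 (shut) to 1.0 (fully open).
Only numpy, scipy, OpenCV 4.12 (cv2) and the standard library are available. Lean on these libraries where they do the work, as an engineer would, in place of code of your own. Each camera call takes 0.05 s, during which the arm holds its last target.

## Working session

There is one attempt and no reset: what is moved stays moved. The work goes in short steps, Python scripts to look and compute and a tool call to move; the robot and the scene stay as the last step left them, time stands still between calls to the robot, and variables do not carry over. Pictures are saved under pics/ and viewed, and the job is handed in when it is done.

Besides the shell and the picture viewer there is one more tool, called by a JSON object that holds its "op" and its "data". drive_tool: Moves the arm, as the interface text tells. Its arguments: {"type":"object","properties":{"commands":{"type":"array","items":{"type":"array","items":{"type":"number"}}},"fingers":{"type":"number"},"squeeze":{"type":"number"}},"required":["commands"]}

```bash
ls; mkdir -p pics
python3 - <<'E'
from plant import ctrl, read_camera, get_calibration, workorder
import cv2
s=ctrl.state(); print(s, ctrl.grip_point_offset)
for n in ["scene","top","wrist"]:
    im=read_camera(n); cv2.imwrite(f"pics/{n}0.png",im[:,:,::-1]); print(n,get_calibration(n))
E
```

```text
pics
{'time': 0.0, 'joint_positions': array([ 1.31812653,  0.32181237, -0.07006265,  1.45170214,  0.02260999,
        1.37078042, -0.05692263]), 'joint_velocities': array([-0.00057272,  0.00161649, -0.00101106,  0.00017899, -0.00201251,
       -0.00025557,  0.00021557]), 'joint_efforts': array([ 3.32552527e-04, -4.91289711e+01, -4.03802879e-01, -3.12531173e+01,
       -6.38128188e-02,  4.37797525e-02,  1.57414393e-04]), 'eef_pos': array([ 0.17111548, -0.62641856,  0.18495469]), 'eef_rot': array([ 7.94860260e-01, -6.06791768e-01, -7.95162734e-04, -5.34096797e-04]), 'force': array([-0.1489107 ,  0.178859  , -0.47411139]), 'ft_torque': array([-0.03084448,  0.04157263,  0.07529793]), 'width': 0.991588299584255} -0.0187
scene {'vertical_fov': 53.3155129883315, 'cx': 280.13506274014236, 'cy': 205.9975671030775, 'R': array([[-0.82301874, -0.56775789,  0.01706258],
       [-0.25976044,  0.34949368, -0.90021035],
       [ 0.50513827, -0.74532217, -0.43512089]]), 't': array([0.49746529, 0.29450128, 0.91063677])}
top {'vertical_fov': 44.88830461887315, 'cx': 271.0656923403992, 'cy': 217.3382267203268, 'R': array([[-0.01701121, -0.99985473,  0.0010687 ],
       [-0.99299922,  0.0167696 , -0.11692448],
       [ 0.11688957, -0.00305024, -0.99314023]]), 't': array([0.10265178, 0.59286869, 1.26451108])}
wrist {'vertical_fov': 58.260194472837206, 'cx': 277.47688565021485, 'cy': 206.22544516372886, 'T_tool_cam': array([[ 9.99999828e-01,  7.29268587e-05, -5.82124676e-04,
        -5.74342774e-04],
       [ 1.00876929e-04,  9.56091821e-01,  2.93067261e-01,
        -8.07700511e-02],
       [ 5.77937116e-04, -2.93067269e-01,  9.56091649e-01,
        -1.98782933e-01],
       [ 0.00000000e+00,  0.00000000e+00,  0.00000000e+00,
         1.00000000e+00]])}
```

View pics/scene0.png

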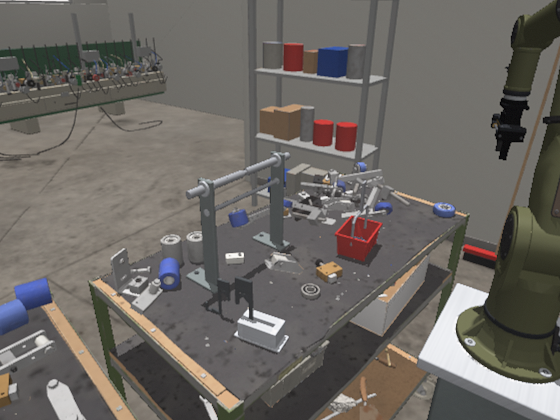

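View pics/top0.png

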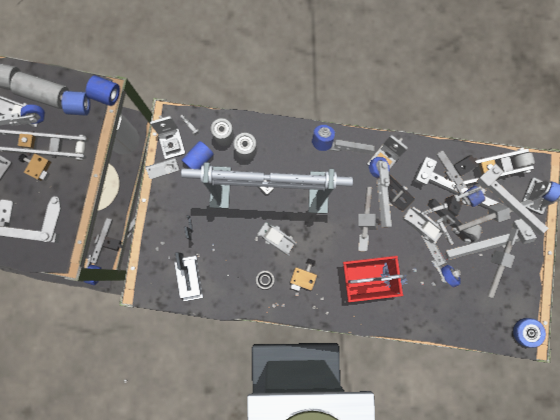

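View pics/wrist0.png

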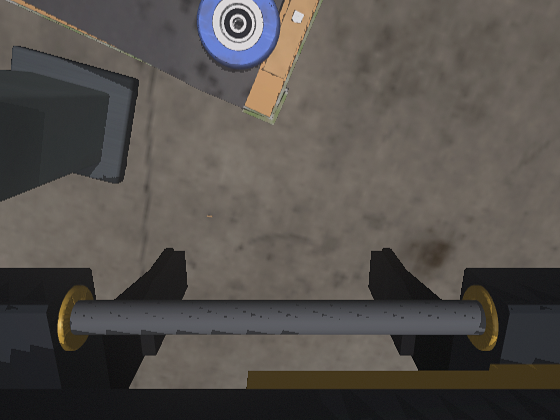

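Run:
```python
import cv2
s=cv2.imread("pics/scene0.png"); t=cv2.imread("pics/top0.png")
cv2.imwrite("pics/c1.png",cv2.resize(s[255:375,170:330],None,fx=5,fy=5,interpolation=cv2.INTER_CUBIC))
cv2.imwrite("pics/c2.png",cv2.resize(s[145:295,180:300],None,fx=4,fy=4,interpolation=cv2.INTER_CUBIC))
cv2.imwrite("pics/c3.png",cv2.resize(t[200:310,160:320],None,fx=5,fy=5,interpolation=cv2.INTER_CUBIC))
cv2.imwrite("pics/c4.png",cv2.resize(t[150:230,170:370],None,fx=4,fy=4,interpolation=cv2.INTER_CUBIC))
cv2.imwrite("pics/c5.png",cv2.resize(t[240:320,320:430],None,fx=7,fy=7,interpolation=cv2.INTER_CUBIC))
cv2.imwrite("pics/c6.png",cv2.resize(s[195:275,310:420],None,fx=7,fy=7,interpolation=cv2.INTER_CUBIC))
```

```text
(no output)
```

View pics/c1.png

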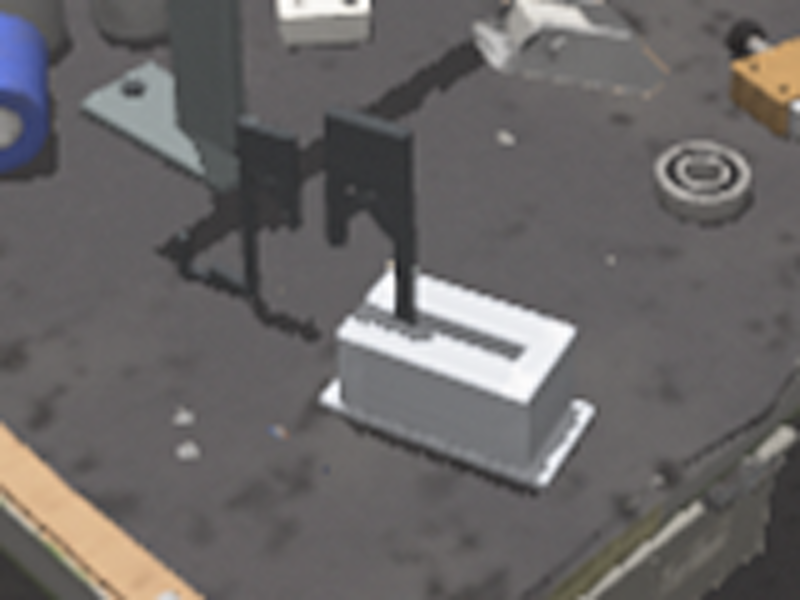

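View pics/c2.png

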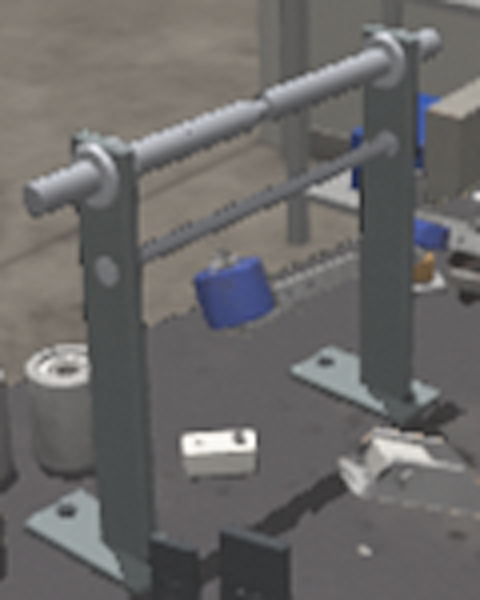

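View pics/c3.png

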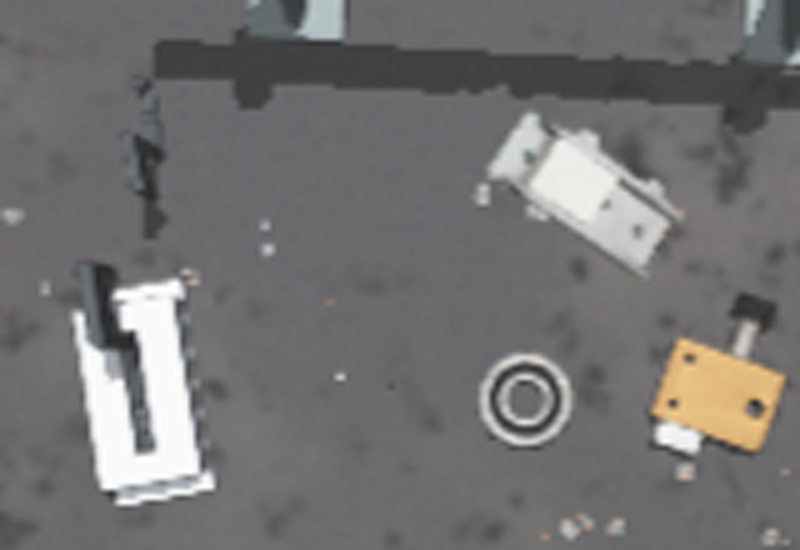

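View pics/c4.png

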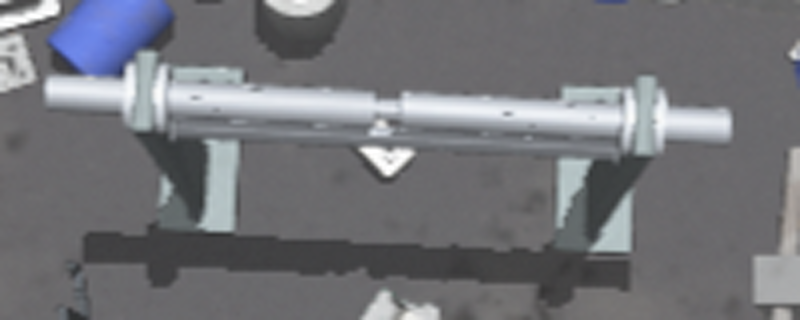

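View pics/c5.png

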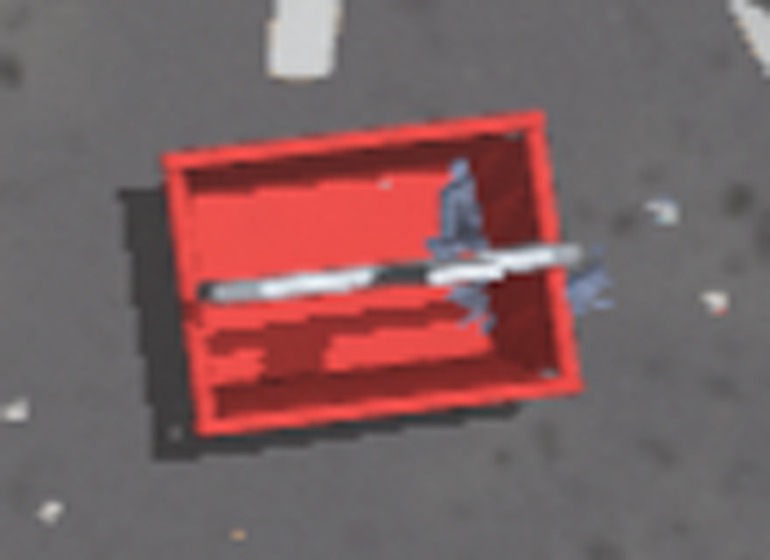

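View pics/c6.png

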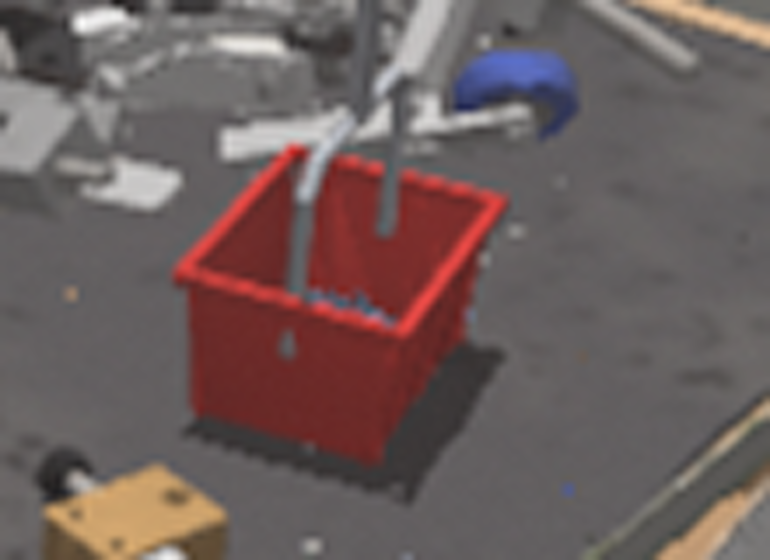

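```bash
cat > h.py <<'E'
import numpy as np, cv2
from scipy.optimize import least_squares
from scipy.spatial.transform import Rotation as Ro
from plant import ctrl, read_camera, get_calibration, workorder
def cam(name, st=None):
    c=get_calibration(name); f=210/np.tan(np.radians(c["vertical_fov"]/2))
    if name=="wrist":
        T=np.eye(4); T[:3,:3]=Ro.from_quat(st["eef_rot"]).as_matrix(); T[:3,3]=st["eef_pos"]
        W=np.linalg.inv(T@c["T_tool_cam"]); R,t=W[:3,:3],W[:3,3]
    else: R,t=c["R"],c["t"]
    return f,c["cx"],c["cy"],np.array(R),np.array(t)
def proj(C,X):
    f,cx,cy,R,t=C; p=np.atleast_2d(X)@R.T+t
    return np.c_[f*p[:,0]/p[:,2]+cx, f*p[:,1]/p[:,2]+cy]
def onplane(C,uv,z):
    f,cx,cy,R,t=C; d=R.T@np.array([(uv[0]-cx)/f,(uv[1]-cy)/f,1]); o=-R.T@t
    return o+d*(z-o[2])/d[2]
def body(pose,P):
    x,y,a=pose; P=np.atleast_2d(P); c,s=np.cos(a),np.sin(a)
    return np.c_[x+c*P[:,0]-s*P[:,1], y+s*P[:,0]+c*P[:,1], P[:,2]]
def fit(obs,x0):
    # obs: list of (cam, local pts(m), uv)
    r=lambda q: np.concatenate([(proj(C,body(q,P))-np.atleast_2d(uv)).ravel() for C,P,uv in obs])
    s=least_squares(r,x0,loss="soft_l1"); return s.x, np.round(r(s.x).reshape(-1,2),1)
def snap(name,fn):
    st=ctrl.state(); im=read_camera(name); cv2.imwrite(fn,im[:,:,::-1])
    import pickle; pickle.dump(st,open(fn+".pkl","wb")); return st
E
python3 - <<'E'
from h import *
T=cam("top");S=cam("scene")
c=lambda o,k,p:(np.array(o)+(np.array(p)+.5)/k-.5)
# rail: rod axis ends at posts in the top view and scene ; posts centers at y=+-.13
obs=[(T,[[0,.13,.29]],[c((170,150),4,(145,88))]),(T,[[0,-.13,.29]],[c((170,150),4,(648,112))]),
 (S,[[0,.13,.27]],[c((180,145),4,(102,178))]),(S,[[0,-.13,.27]],[c((180,145),4,(390,57))])]
q,e=fit(obs,[.75,.1,0]);print("rail",q,e)
g=onplane(T,c((170,150),4,(387,108)),.276);print("groove top",g)
d=np.array(g[:2]-q[:2]);print("off",-np.sin(q[2])*d[0]+np.cos(q[2])*d[1])
# hook via top of crown in scene
# block corners top face z=.046: scene
x,y,z=.055,.025,.046
obs=[(S,[[x,y,z],[x,-y,z],[-x,-y,z],[-x,y,z]],[c((170,255),5,p) for p in [(340,325),(395,268),(577,328),(528,400)]]),
 (T,[[-x,y,z],[-x,-y,z],[x,-y,z]],[c((160,200),5,p) for p in [(105,490),(195,478),(178,285)]])]
q,e=fit(obs,[.55,.35,0.1]);print("block",q,e); print("hook",body(q,[.0415,0,.089]))
x,y,z=.0495,.068,.071
obs=[(T,[[x,y,z],[x,-y,z],[-x,-y,z],[-x,y,z]],[c((320,240),7,p) for p in [(165,158),(542,115),(580,388),(200,432)]]),
 (S,[[x,y,z],[x,-y,z],[-x,-y,z],[-x,y,z]],[c((310,195),7,p) for p in [(180,275),(297,150),(505,200),(403,330)]])]
q,e=fit(obs,[.55,-.1,0.1]);print("bin",q,e)
for n,(k,p) in dict(bearing=(5,(525,400)),slide=(5,(720,395)),nylon=(4,(385,155))).items():
    o=(160,200) if k==5 else (170,150); print(n,onplane(T,c(o,k,p),.02))
E
```

```text
rail [ 0.65331961  0.09679693 -0.06685985] [[ 0.1  0. ]
 [-0.2  0.2]
 [ 0.2 -1.2]
 [-0.6  0.5]]
groove top [0.65226526 0.10170441 0.276     ]
off 0.004826072556315291
block [0.45102194 0.30349584 0.10865998] [[-6.8 -1.8]
 [-5.  -3.6]
 [ 2.2  1. ]
 [ 0.6  1.2]
 [-0.6  1. ]
 [ 1.4  0.8]
 [ 0.  -4.5]]
hook [[0.49227718 0.30799636 0.089     ]]
bin [ 0.43471735 -0.15372869  0.09299295] [[-0.5 -0.5]
 [ 0.4 -0.5]
 [ 0.6  0.9]
 [-0.4  0.8]
 [-1.4 -0.2]
 [-1.  -1.1]
 [ 0.7 -0.4]
 [ 0.5  1.2]]
bearing [0.43681902 0.11173315 0.02      ]
slide [0.43765719 0.01230678 0.02      ]
nylon [0.67236207 0.1047579  0.02      ]
```

{"op": "drive_tool", "data": {"commands": [[3, 2, 4, 0.12], [6, 4, 8, 0.25], [9, 6, 12, 0.37], [12, 8.5, 15, 0.5], [15, 11, 18, 0.62], [18, 14, 21, 0.75], [20, 17, 21, 0.87], [22, 20.5, 21, 1.0], [24, 24, 21, 1.12], [26, 27.5, 21, 1.25], [28, 31, 21, 1.37], [29.5, 35, 21, 1.5], [31, 39, 21, 1.62], [32, 43, 21, 1.75], [33, 47, 21, 1.87], [33, 51, 21, 2.0], [33, 55, 21, 2.12], [32, 59, 21, 2.25], [31, 63, 21, 2.37], [30, 66.5, 21, 2.5]], "fingers": 1}}

```text
time: 1.82
eef_pos: [0.4776, 0.0108, 0.3956]
eef_rot: [0.826, 0.564, -0.0, -0.0]
force: [0.4, -0.2, 0.5]
width: 1.0
```

{"op": "drive_tool", "data": {"commands": [[0, 4, 0, 0.12], [0, 8, 0, 0.24], [0, 12, 0, 0.36], [-0.5, 16, 0, 0.48], [-1, 20, -1, 0.48], [-2, 24, -3, 0.48], [-2, 27, -5, 0.48], [-2, 29, -6, 0.48], [-2, 29, -6, 0.48]]}}

```text
time: 2.57
eef_pos: [0.4547, 0.3029, 0.3333]
eef_rot: [0.668, 0.744, -0.001, -0.002]
force: [-0.3, -0.4, -0.1]
width: 1.0
```

Run:
```python
from h import *
s=snap("wrist","pics/w1.png"); print(s["eef_pos"],s["eef_rot"],s["joint_positions"],s["time"])
im=cv2.imread("pics/w1.png"); cv2.imwrite("pics/w1b.png",cv2.resize(im,(800,600),interpolation=cv2.INTER_CUBIC))
```

```text
[0.45466271 0.30292666 0.33327647] [ 0.66762217  0.74449603 -0.00127299 -0.00216508] [ 0.29786045  0.17877438 -1.06547068  1.42378833  0.15241168  1.63273806
  0.92785106] 2.5667
```

View pics/w1b.png

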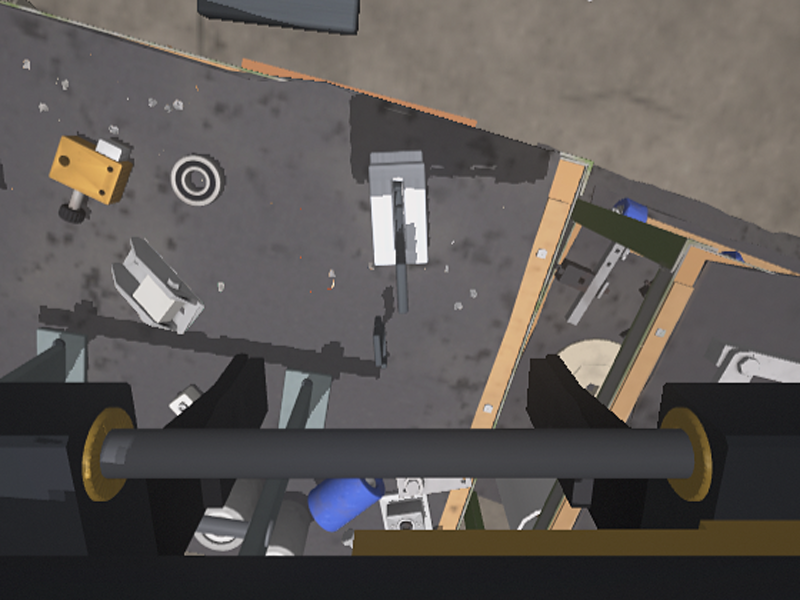

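Run:
```python
import cv2
im=cv2.imread("pics/w1.png"); cv2.imwrite("pics/w1c.png",cv2.resize(im[95:230,240:320],None,fx=4.4*1.0,fy=4.4,interpolation=cv2.INTER_CUBIC))
```

```text
(no output)
```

View pics/w1c.png

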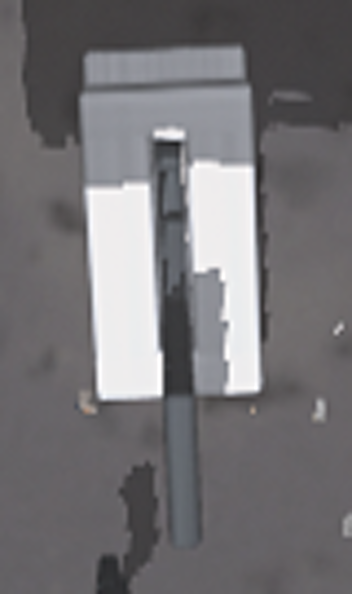

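Run:
```python
from h import *
import pickle
st=pickle.load(open("pics/w1.png.pkl","rb")); W=cam("wrist",st); T=cam("top");S=cam("scene")
c=lambda o,k,p:(np.array(o)+(np.array(p)+.5)/k-.5)
x,y,z=.055,.025,.046
w=lambda ps:[c((240,95),4.4,p) for p in ps]
obs=[(W,[[-x,y,z],[-x,-y,z],[x,-y,z],[x,y,z]],w([(248,86),(83,90),(98,400),(262,393)]))]
q,e=fit(obs,[.45,.30,.1]);print("block",q,e.tolist()); print("hook",body(q,[.0415,0,.089]))
P=np.array([[-.02,0,.141],[.02,0,.141]])+[.0415,0,0]
obs2=[(W,P,w([(180,396),(187,547)]))]
q2,e=fit(obs2,[.45,.30,.1]);print("byCrown",q2,e.tolist()); print("hook",body(q2,[.0415,0,.089]))
q3,e=fit(obs+obs2,[.45,.30,.1]);print("both",q3,e.tolist()); print("hook",body(q3,[.0415,0,.089]))
print(proj(S,body(q3,[[-x,y,z],[x,y,z],[.0215,0,.141],[.0615,0,.141]])),proj(T,body(q3,[[-x,y,z],[.0215,0,.141],[.0615,0,.141]])))
```

```text
block [0.45346409 0.30590185 0.15044158] [[1.0, -2.2], [-1.3, -1.4], [0.0, 12.5], [0.1, 12.6]]
hook [[0.49449535 0.31212165 0.089     ]]
byCrown [0.44616967 0.30530021 0.15589359] [[-0.0, -0.6], [0.0, 0.6]]
hook [[0.48716641 0.31174363 0.089     ]]
both [0.44639003 0.30524819 0.15331845] [[1.1, -8.1], [-1.4, -7.2], [0.2, 7.4], [0.4, 7.4], [-0.1, -0.4], [-0.2, 0.8]]
hook [[0.48740322 0.31158601 0.089     ]]
[[278.24590207 336.68022817]
 [231.77299166 319.93245602]
 [250.71363111 281.25778168]
 [233.9429667  276.01934646]] [[180.34849311 300.79976325]
 [178.8815629  267.90599747]
 [176.32595424 250.88129569]]
```

{"op": "drive_tool", "data": {"commands": [[1.5, 0.5, -4, 0.044], [3.3, 0.9, -8, 0.044], [3.3, 0.9, -12, 0.044], [3.3, 0.9, -12.5, 0.044], [3.3, 0.9, -12.5, 0.044]]}}

```text
time: 3.03
eef_pos: [0.4906, 0.3047, 0.2091]
eef_rot: [0.655, 0.755, -0.003, -0.001]
force: [0.8, -0.0, 0.8]
width: 0.997
```

Run:
```python
from h import *
s=snap("wrist","pics/w2.png"); print(s["eef_pos"],s["eef_rot"],s["joint_positions"],s["time"])
im=cv2.imread("pics/w2.png"); cv2.imwrite("pics/w2b.png",cv2.resize(im[60:320,180:380],None,fx=3,fy=3,interpolation=cv2.INTER_CUBIC)[:600*1+180])
```

```text
[0.49064839 0.30472623 0.20912471] [ 6.55223074e-01  7.55430970e-01 -2.50259665e-03 -7.13420246e-04] [ 0.25258325  0.30443217 -1.0321417   1.57050254  0.2622727   1.42177818
  0.91283116] 3.0333
```

View pics/w2b.png

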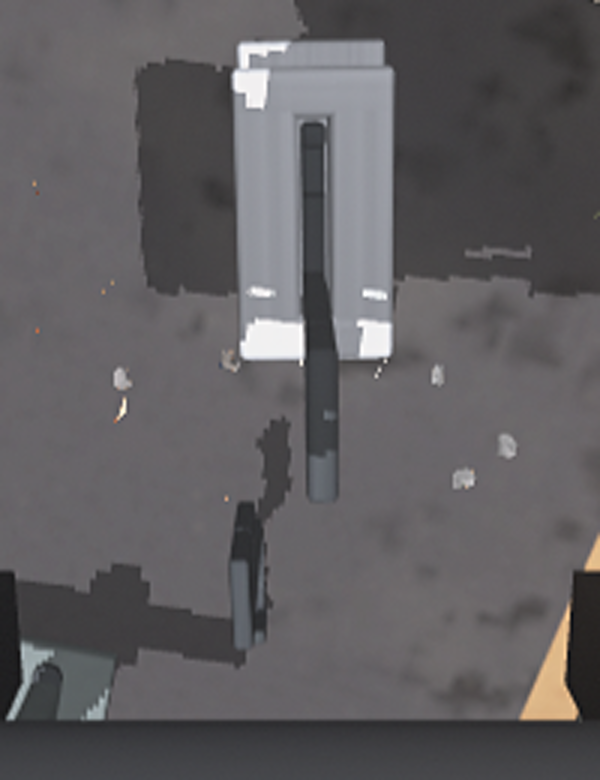

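Run:
```python
from h import *
import pickle
st=pickle.load(open("pics/w2.png.pkl","rb")); W=cam("wrist",st)
c=lambda o,k,p:(np.array(o)+(np.array(p)+.5)/k-.5)
w=lambda ps:[c((180,60),3,p) for p in ps]
for p in w([(322,347),(323,499)]): print(onplane(W,p,.141))
for p in w([(313,120),(391,358),(241,358)]): print(onplane(W,p,.046))
R=Ro.from_quat(st["eef_rot"]).as_matrix(); print(R, np.arctan2(R[1,0],R[0,0]))
s=ctrl.state(); print(s["time"],s["eef_pos"])
```

```text
[0.46715083 0.30889785 0.141     ]
[0.50554876 0.31491636 0.141     ]
[0.41676332 0.30069303 0.046     ]
[0.48736443 0.33694887 0.046     ]
[0.49432248 0.2883146  0.046     ]
[[-0.14136443  0.98994803 -0.0043574 ]
 [ 0.98995518  0.14135292 -0.00284618]
 [-0.00220164 -0.00471598 -0.99998646]] 1.7126362213784927
3.0833 [0.49159778 0.30644187 0.21192041]
```

{"op": "drive_tool", "data": {"commands": [[-0.4, 0.5, -2, 0.012], [-0.4, 0.5, -4, 0.012], [-0.4, 0.5, -4, 0.012], [-0.4, 0.5, -4, 0.012]]}}

```text
time: 3.42
eef_pos: [0.4881, 0.3127, 0.1736]
eef_rot: [0.65, 0.76, 0.001, 0.001]
force: [-0.2, -0.2, 0.9]
width: 0.997
```

Run:
```python
from h import *
s=snap("wrist","pics/w3.png"); print(s["eef_pos"],s["eef_rot"],s["joint_positions"],s["time"],s["force"])
im=cv2.imread("pics/w3.png"); cv2.imwrite("pics/w3b.png",cv2.resize(im[60:320,180:380],None,fx=3,fy=3,interpolation=cv2.INTER_CUBIC)[:780])
```

```text
[0.48813607 0.31272446 0.17360586] [0.65000906 0.75992522 0.00111468 0.00079817] [ 0.23559218  0.32639327 -1.02816047  1.62445922  0.28662562  1.35066044
  0.89451938] 3.4167 [-0.20580576 -0.24909222  0.858226  ]
```

View pics/w3b.png

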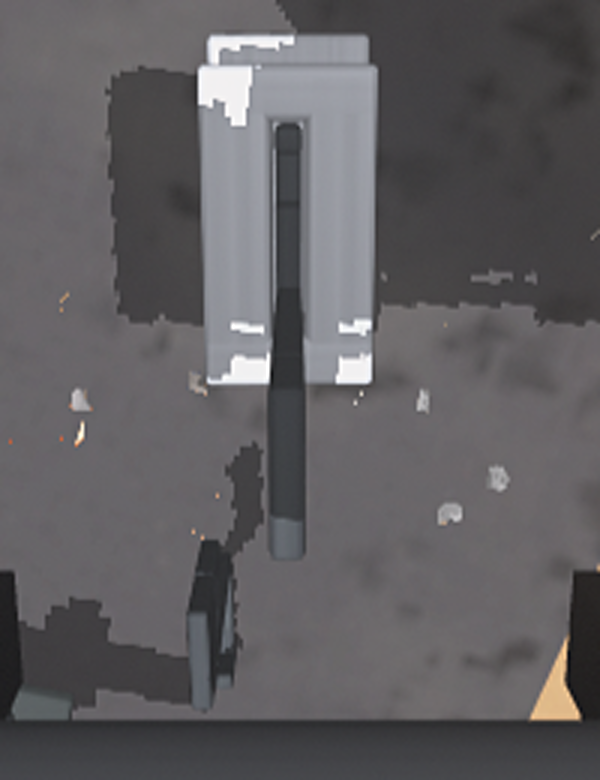

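Run:
```python
from h import *
import pickle
st=pickle.load(open("pics/w3.png.pkl","rb")); W=cam("wrist",st)
c=lambda o,k,p:(np.array(o)+(np.array(p)+.5)/k-.5)
w=lambda ps:[c((180,60),3,p) for p in ps]
for p in w([(288,388),(288,557)]): print(onplane(W,p,.141))
for z in (.06,.1,.12): print([onplane(W,p,z).round(3) for p in w([(210,545),(200,615),(200,708)])])
print(proj(W,body([.4868,.3118,.156],[[-.02,0,.141],[.02,0,.141]])))
```

```text
[0.46723391 0.30899974 0.141     ]
[0.50534876 0.31491947 0.141     ]
[array([0.539, 0.296, 0.06 ]), array([0.562, 0.296, 0.06 ]), array([0.594, 0.301, 0.06 ])]
[array([0.522, 0.297, 0.1  ]), array([0.543, 0.297, 0.1  ]), array([0.57 , 0.301, 0.1  ])]
[array([0.514, 0.297, 0.12 ]), array([0.533, 0.297, 0.12 ]), array([0.558, 0.301, 0.12 ])]
[[275.23355604 188.63839171]
 [275.36949826 246.99251823]]
```

{"op": "drive_tool", "data": {"commands": [[-0.15, -0.1, -2, 0], [-0.15, -0.1, -4, 0], [-0.15, -0.1, -5.5, 0], [-0.15, -0.1, -6.4, 0], [-0.15, -0.1, -6.4, 0], [-0.15, -0.1, -6.4, 0]]}}

```text
time: 3.97
eef_pos: [0.4865, 0.312, 0.1086]
eef_rot: [0.65, 0.76, 0.001, 0.0]
force: [-0.4, 0.2, 1.3]
width: 0.998
```

{"op": "drive_tool", "data": {"commands": [[0, 0, 0, 0], [0, 0, 0, 0], [0, 0, 0, 0], [0, 0, 0, 0], [0, 0, 0, 0], [0, 0, 0, 0]], "fingers": 0, "squeeze": 15}}

```text
time: 4.47
eef_pos: [0.4857, 0.3116, 0.1073]
eef_rot: [0.65, 0.76, 0.0, 0.0]
force: [0.3, -0.3, 0.0]
width: 0.631
```

{"op": "drive_tool", "data": {"commands": [[0, 0, 0, 0], [0, 0, 0, 0], [0, 0, 0, 0], [0, 0, 0, 0], [0, 0, 0, 0], [0, 0, 0, 0], [0, 0, 0, 0], [0, 0, 0, 0], [0, 0, 0, 0], [0, 0, 0, 0]], "squeeze": 25}}

```text
time: 5.3
eef_pos: [0.4856, 0.3116, 0.1071]
eef_rot: [0.65, 0.76, 0.0, 0.0]
force: [0.4, -0.0, 0.3]
width: 0.006
```

Run:
```python
from h import *
s=snap("wrist","pics/w4.png"); print(s["eef_pos"],s["width"],s["time"],s["force"])
im=cv2.imread("pics/w4.png"); cv2.imwrite("pics/w4b.png",cv2.resize(im,(800,600),interpolation=cv2.INTER_CUBIC))
snap("scene","pics/s4.png"); im=cv2.imread("pics/s4.png"); cv2.imwrite("pics/s4b.png",cv2.resize(im[150:375,120:330],None,fx=2.6,fy=2.6,interpolation=cv2.INTER_CUBIC))
```

```text
[0.48562893 0.31157308 0.10708886] 0.005980250190250654 5.3 [ 0.37381224 -0.0319563   0.29354283]
```

View pics/w4b.png

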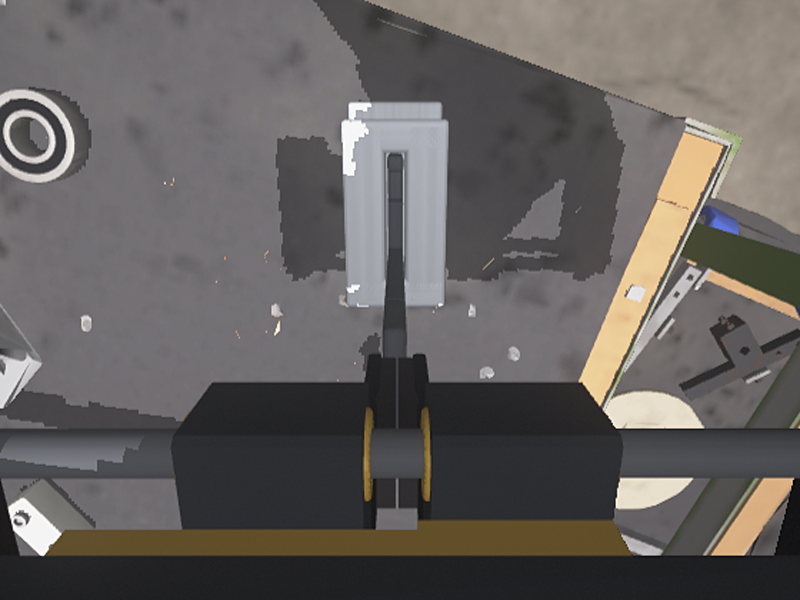

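View pics/s4b.png

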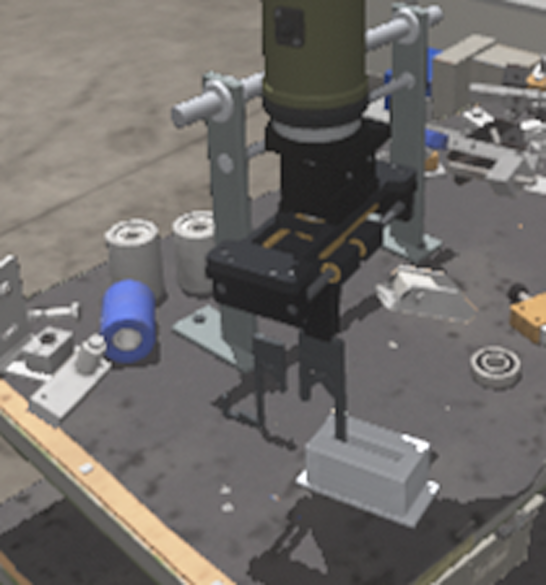

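Run:
```python
from h import *
S=cam("scene"); s=ctrl.state()
X=np.array([s["eef_pos"],s["eef_pos"]+[0,0,.0187],[.4863,.312,.141],[.4863,.312,.105],[.467,.309,.141],[.5055,.315,.141],[.4863,.312,0.046]])
p=proj(S,X); print(p); print((p-[120,150])*2.6)
im=cv2.imread("pics/s4.png"); cv2.imwrite("pics/s4c.png",cv2.resize(im[250:340,190:300],None,fx=7,fy=6.5,interpolation=cv2.INTER_CUBIC))
```

```text
[[243.27618396 292.24614229]
 [243.08464795 284.9503531 ]
 [242.54179998 278.89727095]
 [242.91982553 293.03572616]
 [250.81727467 281.47804558]
 [234.44619541 276.37765336]
 [243.51102962 315.147228  ]]
[[320.51807829 369.83996996]
 [320.02008466 350.87091807]
 [318.60867996 335.13290447]
 [319.59154638 371.89288801]
 [340.12491415 341.84291851]
 [297.56010807 328.58189873]
 [321.12867701 429.38279279]]
```

View pics/s4c.png

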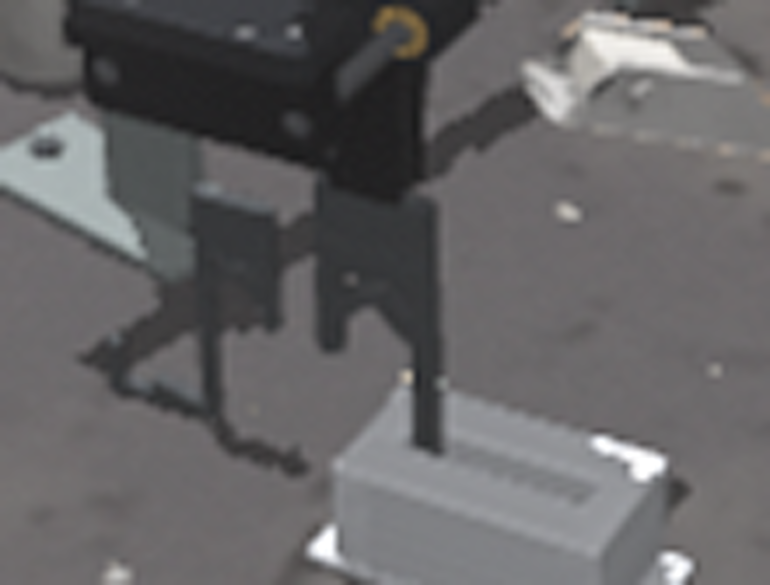

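Run:
```python
from h import *
import pickle
st=pickle.load(open("pics/w4.png.pkl","rb")); W=cam("wrist",st)
X=np.array([[.467,.309,.141],[.5055,.315,.141],[.467,.309,.105],st["eef_pos"],st["eef_pos"]+[0,0,.03],st["eef_pos"]+[0,0,.0187]])
print(proj(W,X)*800/560)
print(proj(W,X))
im=cv2.imread("pics/w4.png"); cv2.imwrite("pics/w4c.png",cv2.resize(im[180:380,200:360],None,fx=4.5,fy=3.9,interpolation=cv2.INTER_CUBIC))
```

```text
[[395.47005493 328.1657147 ]
 [395.35402925 433.26049809]
 [395.56601048 295.66986522]
 [394.6882531  342.47881498]
 [394.47620921 375.46217706]
 [394.56337139 361.90412661]]
[[276.82903845 229.71600029]
 [276.74782048 303.28234867]
 [276.89620733 206.96890565]
 [276.28177717 239.73517049]
 [276.13334644 262.82352394]
 [276.19435997 253.33288863]]
```

View pics/w4c.png

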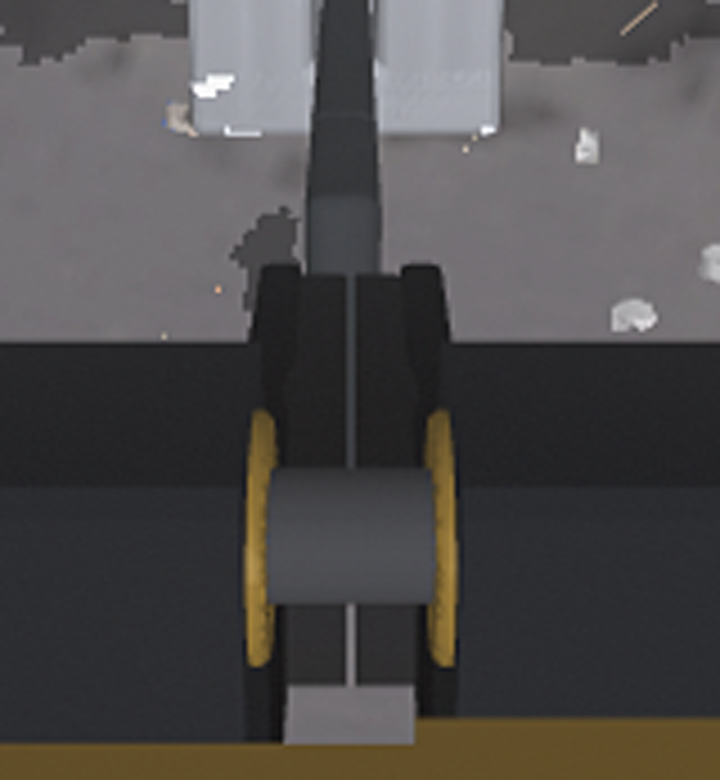

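{"op": "drive_tool", "data": {"commands": [[0, 0, 0.3, 0], [0, 0, 0.3, 0], [0, 0, 0.3, 0], [0, 0, 0.3, 0], [0, 0, 0.3, 0], [0, 0, 0.3, 0], [0, 0, 0.3, 0]], "fingers": 0.4}}

```text
time: 5.98
eef_pos: [0.4856, 0.3116, 0.1101]
eef_rot: [0.65, 0.76, 0.0, -0.0]
force: [0.5, 0.2, 0.4]
width: 0.38
```

Run:
```python
from h import *
s=snap("wrist","pics/w5.png"); print(s["eef_pos"],s["width"],s["time"],s["force"])
im=cv2.imread("pics/w5.png"); cv2.imwrite("pics/w5c.png",cv2.resize(im[180:380,200:360],None,fx=4.5,fy=3.9,interpolation=cv2.INTER_CUBIC))
snap("scene","pics/s5.png")
im=cv2.imread("pics/s5.png"); cv2.imwrite("pics/s5c.png",cv2.resize(im[220:340,180:300],None,fx=6,fy=5,interpolation=cv2.INTER_CUBIC))
```

```text
[0.48561741 0.31155844 0.11005349] 0.3804195614934025 5.9833 [0.46861986 0.15046584 0.40044096]
```

View pics/w5c.png

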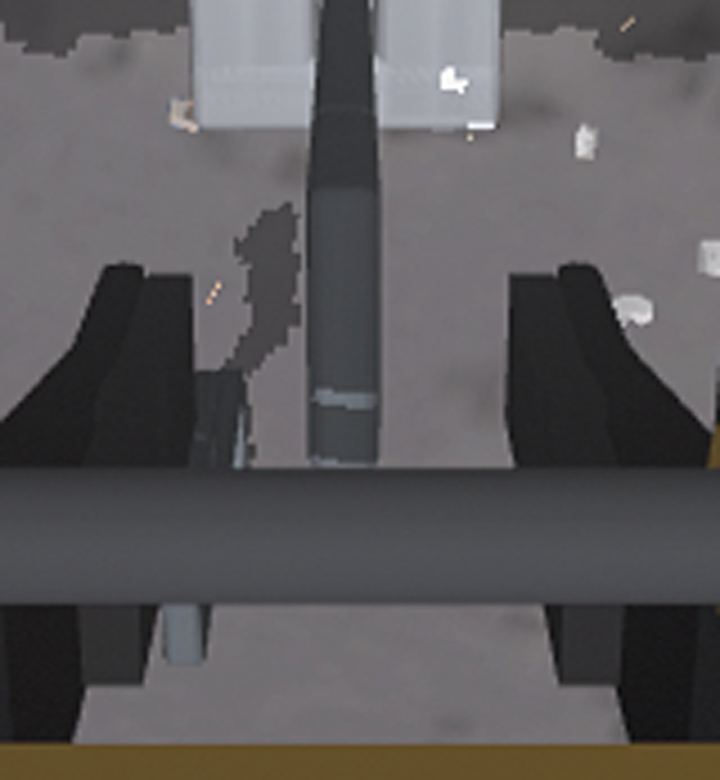

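View pics/s5c.png

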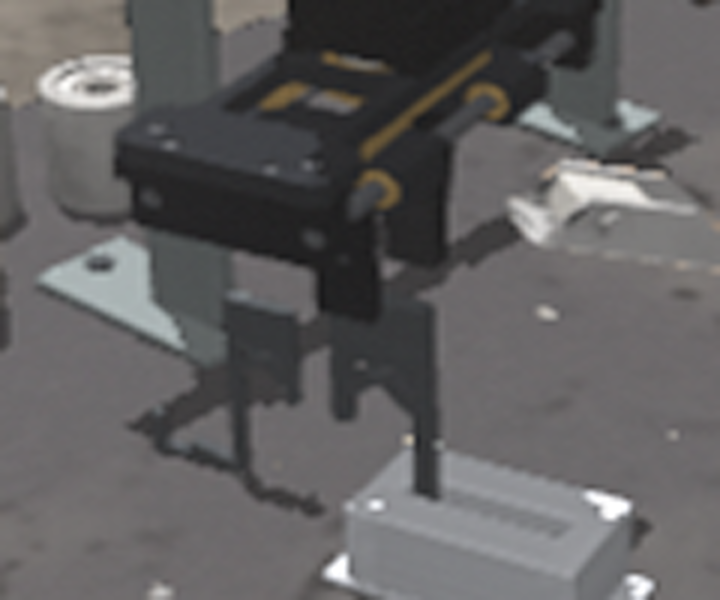

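{"op": "drive_tool", "data": {"commands": [[0.05, 0, -1, 0], [0.05, 0, -2, 0], [0.05, 0, -3, 0], [0.05, 0, -3, 0]]}}

```text
time: 6.42
eef_pos: [0.4845, 0.3102, 0.077]
eef_rot: [0.65, 0.76, -0.002, -0.001]
force: [-0.7, -0.4, -0.4]
width: 0.404
```

Run:
```python
from h import *
s=snap("wrist","pics/w6.png"); print(s["eef_pos"],s["width"],s["time"],s["force"])
im=cv2.imread("pics/w6.png"); cv2.imwrite("pics/w6c.png",cv2.resize(im[180:380,200:360],None,fx=4.5,fy=3.9,interpolation=cv2.INTER_CUBIC))
snap("scene","pics/s6.png")
im=cv2.imread("pics/s6.png"); cv2.imwrite("pics/s6c.png",cv2.resize(im[220:340,180:300],None,fx=6,fy=5,interpolation=cv2.INTER_CUBIC))
```

```text
[0.48450902 0.31018799 0.07698897] 0.4040526232926331 6.4167 [-0.6928969  -0.35694453 -0.35471615]
```

View pics/w6c.png

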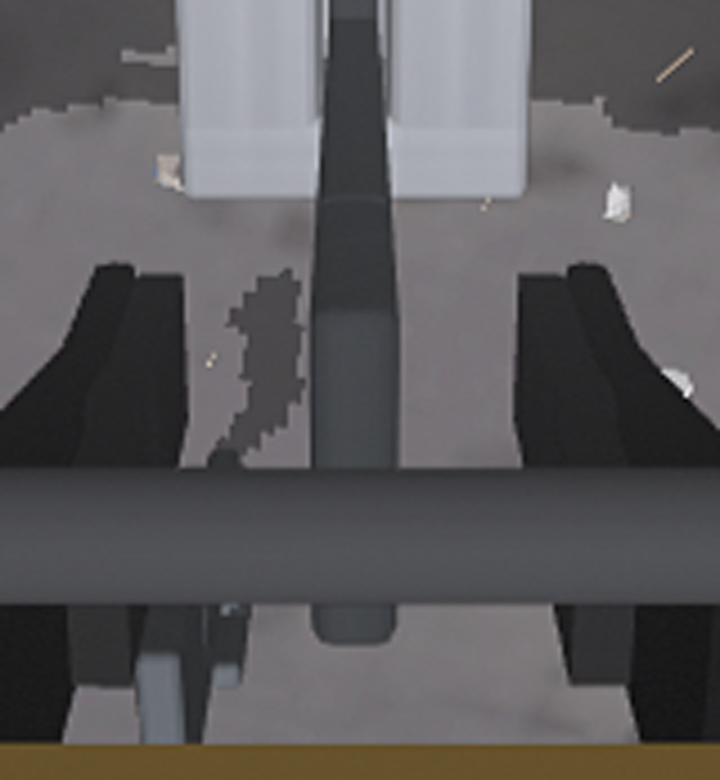

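View pics/s6c.png

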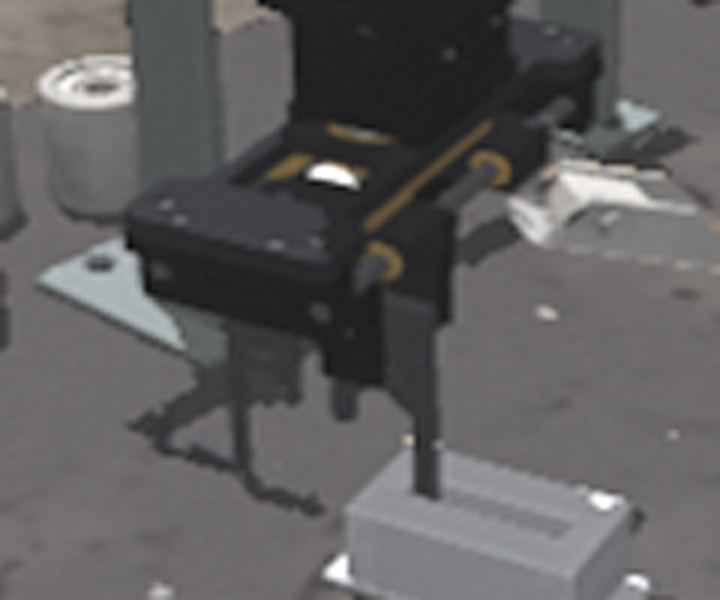

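Run:
```python
from h import *
import pickle
S=cam("scene")
for f,row in (("s5",318),("s6",385)):
    st=pickle.load(open(f"pics/{f}.png.pkl","rb")); R=Ro.from_quat(st["eef_rot"]).as_matrix()
    for tx in (.0175,.03):
      for tz in (0,-.02,-.035):
        p=proj(S,st["eef_pos"]+R@np.array([[tx,-.0095,tz],[tx,.0095,tz]]).T.T[0] if 0 else np.array([st["eef_pos"]+R@np.array([tx,s*.0095,tz]) for s in(-1,1)]))
        print(f,tx,tz,((p-[180,220])*[6,5]).round(0).tolist(),row)
```

```text
s5 0.0175 0 [[378.0, 386.0], [330.0, 372.0]] 318
s5 0.0175 -0.02 [[377.0, 346.0], [328.0, 333.0]] 318
s5 0.0175 -0.035 [[376.0, 316.0], [327.0, 303.0]] 318
s5 0.03 0 [[359.0, 403.0], [311.0, 390.0]] 318
s5 0.03 -0.02 [[358.0, 363.0], [309.0, 350.0]] 318
s5 0.03 -0.035 [[357.0, 332.0], [307.0, 319.0]] 318
s6 0.0175 0 [[383.0, 447.0], [336.0, 433.0]] 385
s6 0.0175 -0.02 [[381.0, 408.0], [334.0, 395.0]] 385
s6 0.0175 -0.035 [[380.0, 379.0], [333.0, 366.0]] 385
s6 0.03 0 [[365.0, 465.0], [317.0, 451.0]] 385
s6 0.03 -0.02 [[363.0, 426.0], [315.0, 412.0]] 385
s6 0.03 -0.035 [[362.0, 396.0], [313.0, 383.0]] 385
```

{"op": "drive_tool", "data": {"commands": [[0.1, 0.1, 0, 0], [0.1, 0.1, 0, 0], [0.1, 0.1, 0, 0], [0.1, 0.1, 0, 0], [0.1, 0.1, 0, 0], [0.1, 0.1, 0, 0], [0.1, 0.1, 0, 0], [0.1, 0.1, 0, 0]], "fingers": 0, "squeeze": 25}}

```text
time: 7.18
eef_pos: [0.4873, 0.3124, 0.0803]
eef_rot: [0.65, 0.76, 0.0, 0.0]
force: [-0.3, -0.7, 0.9]
width: 0.09
```

{"op": "drive_tool", "data": {"commands": [[0, 0, 2, 0], [0, 0, 5, 0], [0, 0, 9, 0], [0, 0, 13, 0], [0, 0, 17, 0], [0, 0, 21, 0], [0, 0, 25, -0.05], [2, -2, 28.5, -0.11], [5, -5, 31, -0.17], [8, -8, 31, -0.223], [11, -11, 31, -0.223], [14, -14, 31, -0.223], [16.6, -16, 31, -0.223], [16.6, -16, 31, -0.223], [16.6, -16, 31, -0.223], [16.6, -16, 31, -0.223], [16.6, -16, 31, -0.223]]}}

```text
time: 8.6
eef_pos: [0.6521, 0.1543, 0.3901]
eef_rot: [0.729, 0.684, 0.0, -0.001]
force: [-0.5, 0.5, -1.7]
width: 0.092
```

Run:
```python
from h import *
s=snap("wrist","pics/w7.png"); print(s["eef_pos"],s["eef_rot"],s["width"],s["time"],s["force"],s["joint_positions"])
im=cv2.imread("pics/w7.png"); cv2.imwrite("pics/w7b.png",cv2.resize(im,(800,600),interpolation=cv2.INTER_CUBIC))
snap("scene","pics/s7.png")
im=cv2.imread("pics/s7.png"); cv2.imwrite("pics/s7c.png",cv2.resize(im[50:300,130:350],None,fx=3,fy=2.4,interpolation=cv2.INTER_CUBIC))
```

```text
[0.65208304 0.15431963 0.39009592] [ 7.29397700e-01  6.84089707e-01  8.03527924e-05 -5.12160734e-04] 0.09162112330963491 8.6 [-0.49238291  0.52838762 -1.69115638] [ 0.24807018  0.49051313 -0.90840738  0.96158479  0.39464539  1.84135125
  1.01885692]
```

View pics/w7b.png

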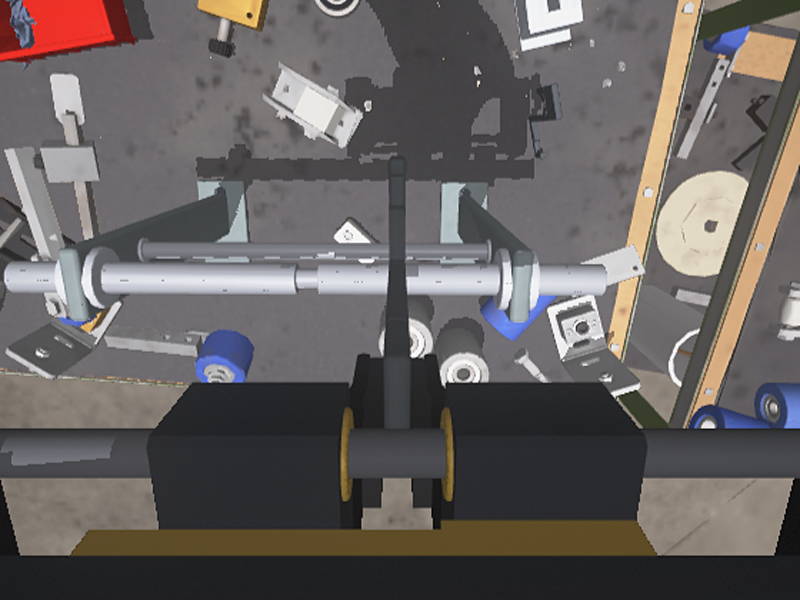

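View pics/s7c.png

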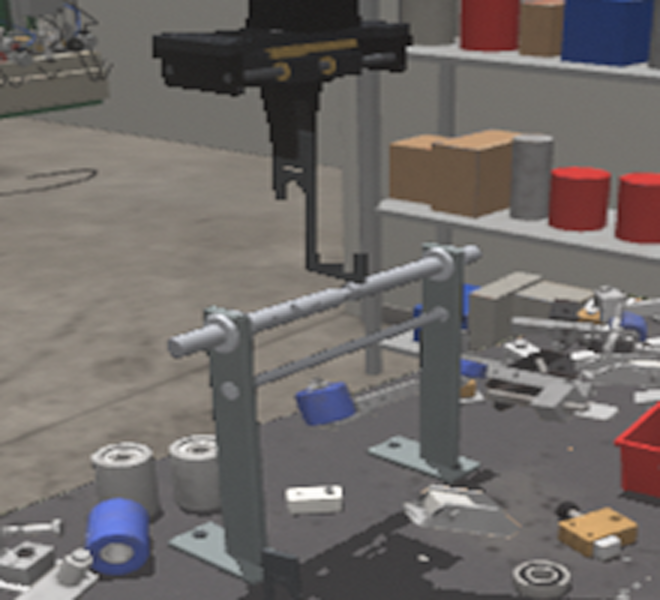

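Run:
```python
import cv2
im=cv2.imread("pics/w7.png"); cv2.imwrite("pics/w7c.png",cv2.resize(im[100:300,190:380],None,fx=4,fy=3.9,interpolation=cv2.INTER_CUBIC))
```

```text
(no output)
```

View pics/w7c.png

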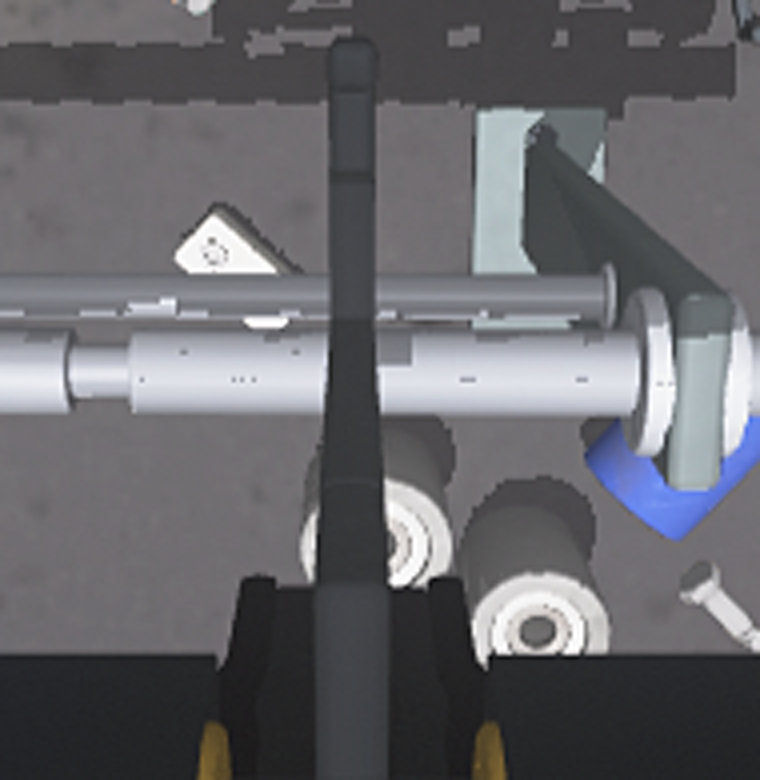

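Run:
```python
from h import *
import pickle
st=pickle.load(open("pics/w7.png.pkl","rb")); W=cam("wrist",st); e=st["eef_pos"]
R=Ro.from_quat(st["eef_rot"]).as_matrix(); print("yaw hand",np.arctan2(R[1,0],R[0,0])-np.pi/2)
c=lambda p:np.array([190,100])+(np.array(p)+.5)/np.array([4,3.9])-.5
for n,p,z in [("rodL",(10,372),.27),("rodR",(600,374),.27),("rodnearL",(10,330),.27),("rodfarL",(10,415),.27),("groove",(100,372),.274),("tip out",(353,40),.3468),("tip in",(353,92),.3468),("crown near",(352,585),.4508),("post",(704,395),.29)]:
    print(n,onplane(W,c(p),z).round(4))
ho=.3988
m=lambda x,z:proj(W,body([e[0],e[1],-.067],[[x,0,ho+z]]))[0]
inv=lambda p:(p-[190,100])*[4,3.9]
for x,z in [(-.0705,-.052),(-.0625,-.052),(-.0625,-.075),(-.053,-.075),(-.0205,-.07),(-.02,.052),(-.02,.016)]: print(x,z,inv(m(x,z)).round(0))
T=cam("top");print("top groove",onplane(T,(170+387.5/4-.5,150+108.5/4-.5),.274))
```

```text
yaw hand -0.06408641399347914
rodL [0.6537 0.08   0.27  ]
rodR [0.6625 0.2091 0.27  ]
rodnearL [0.644  0.0813 0.27  ]
rodfarL [0.6637 0.0787 0.27  ]
groove [0.6539 0.1005 0.274 ]
tip out [0.5827 0.1597 0.3468]
tip in [0.5908 0.1592 0.3468]
crown near [0.6316 0.1563 0.4508]
post [0.6628 0.2274 0.29  ]
-0.0705 -0.052 [347.  33.]
-0.0625 -0.052 [347.  84.]
-0.0625 -0.075 [347.  74.]
-0.053 -0.075 [347. 128.]
-0.0205 -0.07 [346. 313.]
-0.02 0.052 [345. 588.]
-0.02 0.016 [345. 472.]
top groove [0.65266488 0.10171423 0.274     ]
```

{"op": "drive_tool", "data": {"commands": [[0.1, -2, -1, 0], [0.28, -4.4, -4, 0], [0.28, -5.4, -7, 0], [0.28, -5.4, -8.5, 0], [0.28, -5.4, -8.5, 0], [0.28, -5.4, -8.5, 0], [0.28, -5.4, -8.5, 0]]}}

```text
time: 9.28
eef_pos: [0.656, 0.1003, 0.3072]
eef_rot: [0.73, 0.684, 0.001, 0.001]
force: [-0.2, 0.6, -1.9]
width: 0.094
```

Run:
```python
from h import *
s=snap("wrist","pics/w8.png"); print(s["eef_pos"],s["eef_rot"],s["width"],s["time"],s["force"],s["joint_positions"])
im=cv2.imread("pics/w8.png"); cv2.imwrite("pics/w8b.png",cv2.resize(im[60:290,180:380],None,fx=3.8,fy=3.2,interpolation=cv2.INTER_CUBIC))
snap("scene","pics/s8.png")
im=cv2.imread("pics/s8.png"); cv2.imwrite("pics/s8c.png",cv2.resize(im[110:250,190:310],None,fx=6,fy=5,interpolation=cv2.INTER_CUBIC)[:800])
```

```text
[0.65598334 0.10027963 0.30719094] [7.29657574e-01 6.83811255e-01 1.27614948e-03 6.02979094e-04] 0.09355464549045 9.2833 [-0.23748412  0.58021124 -1.896565  ] [ 0.41073526  0.45633787 -0.91208959  1.18177702  0.35777545  1.65901003
  1.09142677]
```

View pics/w8b.png

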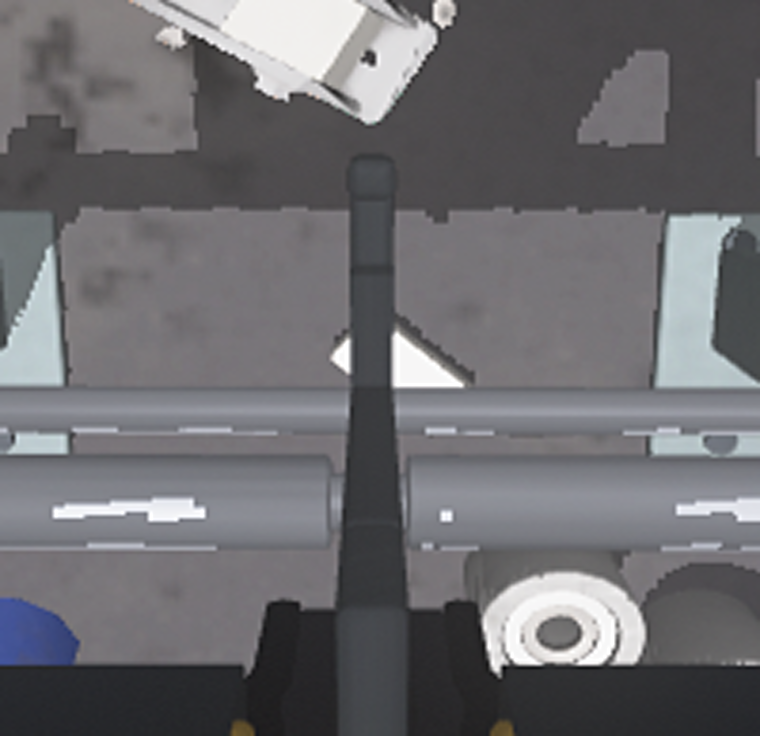

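View pics/s8c.png

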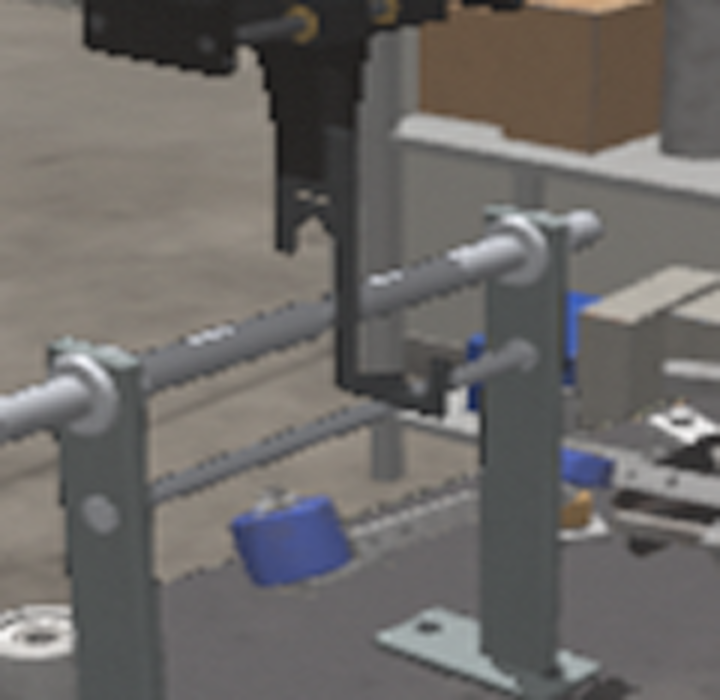

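Run:
```python
from h import *
import pickle
st=pickle.load(open("pics/w8.png.pkl","rb")); W=cam("wrist",st); e=st["eef_pos"]
c=lambda p:np.array([180,60])+(np.array(p)+.5)/np.array([3.8,3.2])-.5
ho=e[2]+.0088
for n,p,z in [("rod near",(370,457),.27),("rod far",(370,548),.27),("grL",(331,500),.279),("grR",(408,500),.279),("tip out",(372,155),ho-.052),("tip in",(372,199),ho-.052),("crown near",(372,607),ho+.052),("post",(704,395),.29)]:
    print(n,onplane(W,c(p),z).round(4))
print(e, ctrl.state()["eef_pos"])
```

```text
rod near [0.6449 0.1014 0.27  ]
rod far [0.6647 0.1001 0.27  ]
grL [0.6507 0.0945 0.279 ]
grR [0.6515 0.1073 0.279 ]
tip out [0.5857 0.1056 0.264 ]
tip in [0.594  0.1051 0.264 ]
crown near [0.6351 0.1022 0.368 ]
post [0.6305 0.1542 0.29  ]
[0.65598334 0.10027963 0.30719094] [0.6563203  0.10029479 0.30734186]
```

{"op": "drive_tool", "data": {"commands": [[-0.1, 0, -0.8, 0], [-0.1, 0, -1.6, 0], [-0.1, 0, -2.2, 0], [-0.1, 0, -2.8, 0], [-0.1, 0, -3.3, 0], [-0.1, 0, -3.5, 0], [-0.1, 0, -3.5, 0]]}}

```text
time: 9.97
eef_pos: [0.6546, 0.0983, 0.2692]
eef_rot: [0.73, 0.683, -0.001, -0.0]
force: [-0.2, 0.7, -2.1]
width: 0.091
```

{"op": "drive_tool", "data": {"commands": [[0, 0, 0, 0], [0, 0, -0.1, 0], [0, 0, -0.2, 0], [0, 0, -0.3, 0], [0, 0, -0.4, 0], [0, 0, -0.4, 0]]}}

```text
time: 10.47
eef_pos: [0.6549, 0.0985, 0.2659]
eef_rot: [0.73, 0.683, -0.0, -0.0]
force: [0.9, 0.1, -2.0]
width: 0.087
```

{"op": "drive_tool", "data": {"commands": [[0, 0.12, 0, 0], [0, 0.15, -0.1, 0], [0, 0.15, -0.2, 0], [0, 0.15, -0.3, 0], [0, 0.15, -0.3, 0]]}}

```text
time: 10.88
eef_pos: [0.6548, 0.1, 0.2628]
eef_rot: [0.73, 0.683, -0.0, -0.0]
force: [0.6, 0.2, -2.4]
width: 0.093
```

{"op": "drive_tool", "data": {"commands": [[0, 0, -0.05, 0], [0, 0, -0.1, 0], [0, 0, -0.15, 0], [0, 0, -0.15, 0]]}}

```text
time: 11.22
eef_pos: [0.6548, 0.1001, 0.2618]
eef_rot: [0.73, 0.683, 0.0, -0.0]
force: [-0.3, -0.5, -1.3]
width: 0.09
```

Run:
```python
from h import *
s=snap("wrist","pics/w9.png"); print(s["eef_pos"],s["width"],s["time"],s["force"],s["ft_torque"])
im=cv2.imread("pics/w9.png"); cv2.imwrite("pics/w9b.png",cv2.resize(im[60:290,180:380],None,fx=3.8,fy=3.2,interpolation=cv2.INTER_CUBIC))
snap("scene","pics/s9.png")
im=cv2.imread("pics/s9.png"); cv2.imwrite("pics/s9c.png",cv2.resize(im[130:230,200:310],None,fx=7,fy=6,interpolation=cv2.INTER_CUBIC)[:800])
```

```text
[0.65481159 0.10012577 0.26182562] 0.09019679393214314 11.2167 [-0.30741398 -0.52153012 -1.31073235] [-0.00558411  0.00440763  0.01617456]
```

View pics/w9b.png

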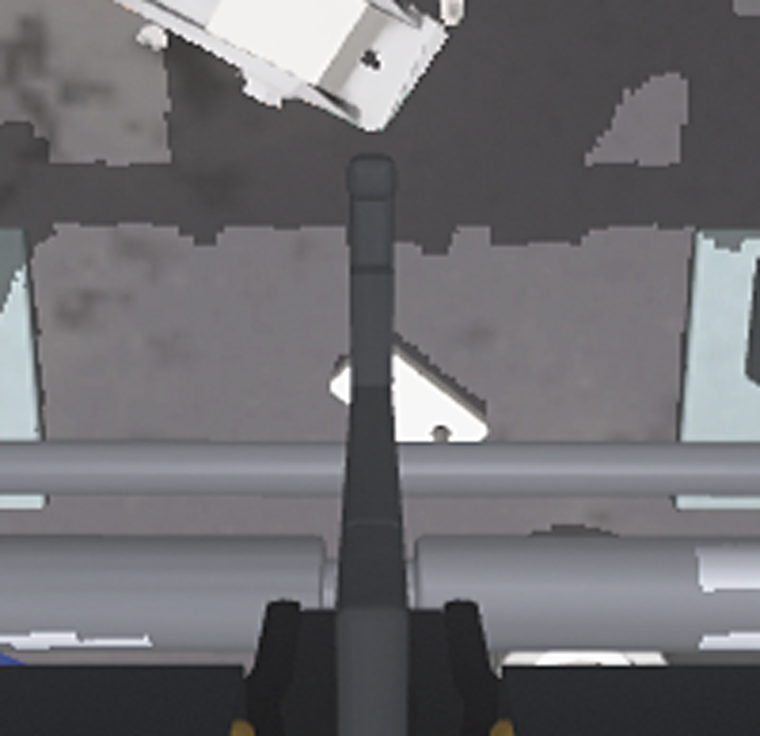

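View pics/s9c.png

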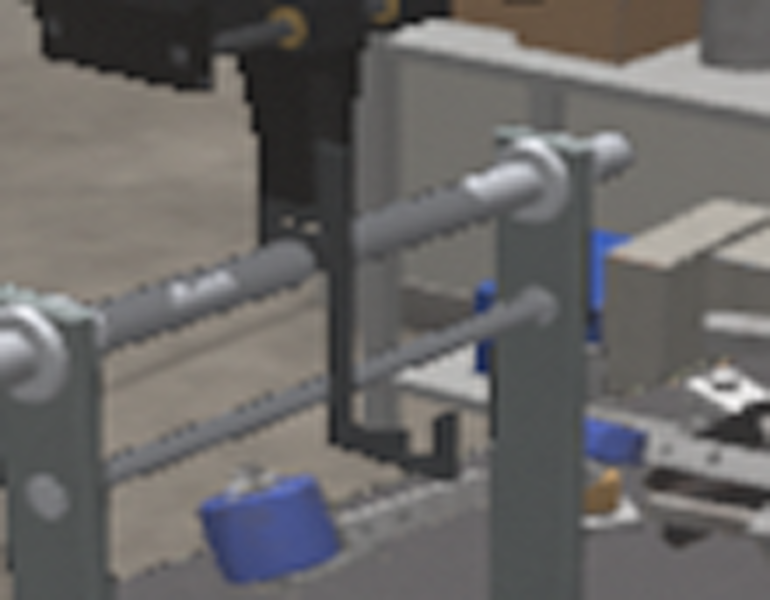

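{"op": "drive_tool", "data": {"commands": [[0, 0, -0.05, 0], [0, 0, -0.1, 0], [0, 0, -0.15, 0], [0, 0, -0.15, 0]]}}

```text
time: 11.65
eef_pos: [0.6549, 0.1001, 0.2615]
eef_rot: [0.73, 0.683, 0.0, 0.0]
force: [-2.8, -0.5, 6.2]
width: 0.09
```

{"op": "drive_tool", "data": {"commands": [[0, 0, 0.1, 0], [0, 0, 0.1, 0], [0, 0, 0.1, 0], [0, 0, 0.1, 0], [0, 0, 0.1, 0], [0, 0, 0.1, 0]], "fingers": 0.4}}

```text
time: 12.15
eef_pos: [0.6549, 0.1001, 0.2608]
eef_rot: [0.73, 0.683, -0.0, -0.0]
force: [0.0, -0.1, -0.1]
width: 0.386
```

{"op": "drive_tool", "data": {"commands": [[0, 0, 1, 0], [0, 0, 3, 0], [0, 0, 5.5, 0], [0, 0, 8, 0], [0, 0, 8, 0], [0, 0, 8, 0]]}}

```text
time: 12.65
eef_pos: [0.6556, 0.1009, 0.3435]
eef_rot: [0.73, 0.683, 0.002, 0.001]
force: [-0.9, 0.4, -1.0]
width: 0.402
```

Run:
```python
from h import *
s=snap("wrist","pics/w10.png"); print(s["eef_pos"],s["width"],s["time"],s["force"],s["joint_positions"])
im=cv2.imread("pics/w10.png"); cv2.imwrite("pics/w10b.png",cv2.resize(im[60:310,180:380],None,fx=3.8,fy=3.2,interpolation=cv2.INTER_CUBIC)[:800])
snap("scene","pics/s10.png")
im=cv2.imread("pics/s10.png"); cv2.imwrite("pics/s10c.png",cv2.resize(im[130:230,200:310],None,fx=7,fy=6,interpolation=cv2.INTER_CUBIC)[:800])
```

```text
[0.65561364 0.10088672 0.34349263] 0.4019042810723097 12.65 [-0.87701854  0.35468279 -1.01370135] [ 0.38743374  0.45684193 -0.91173514  1.10486389  0.36148941  1.72946869
  1.09410584]
```

View pics/w10b.png

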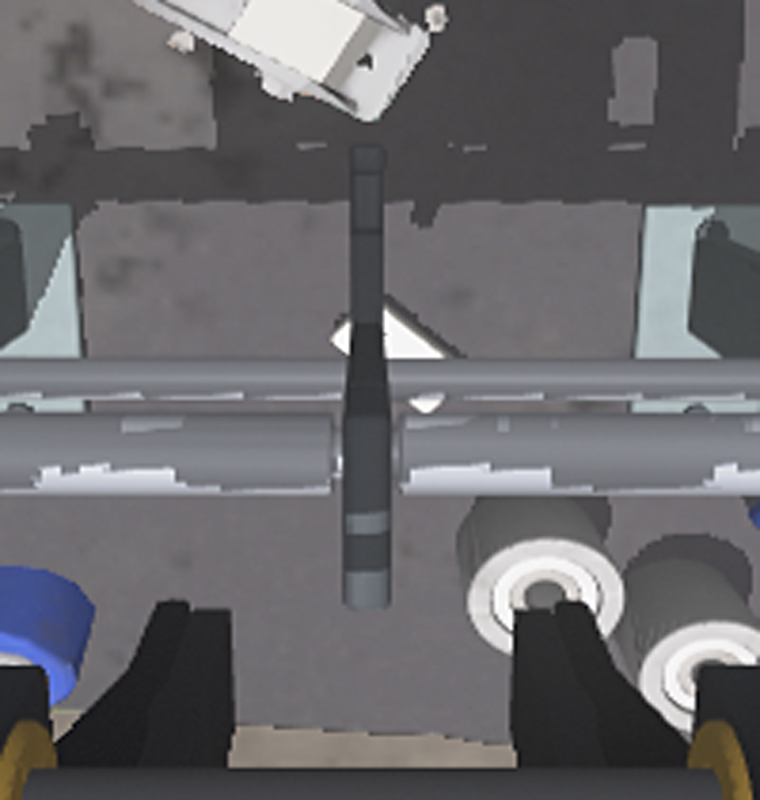

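View pics/s10c.png

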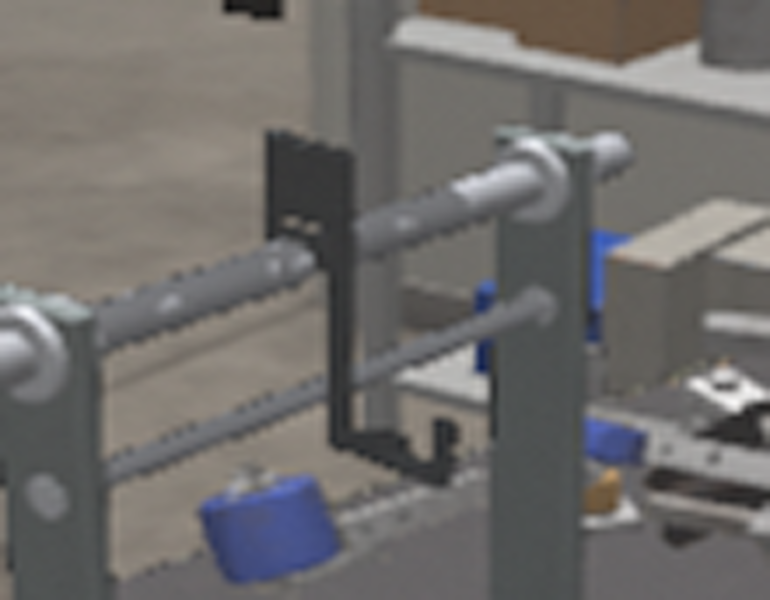

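Run:
```python
from h import *
import pickle
S=cam("scene")
c=lambda p:(p-[200,130])*[7,6]
for dz in (0,.0057):
    for f in ((.6549,.1010,-.067),(.6533,.1010,-.067)):
        X=body(f,[[.02,.004,.322+dz],[-.02,.004,.322+dz],[-.0205,.004,.187+dz],[-.0705,.004,.187+dz],[-.0705,.004,.218+dz],[.0205,.004,.252+dz],[0,.05,.27]])
        print(dz,f,c(proj(S,X)).round(0).tolist())
W=cam("wrist",pickle.load(open("pics/w10.png.pkl","rb")))
c2=lambda p:np.array([180,60])+(np.array(p)+.5)/np.array([3.8,3.2])-.5
for n,p,z in [("crown near",(366,413),.322),("crown far",(366,607),.322),("tipout",(367,147),.218),("rod n",(250,415),.27),("rod f",(250,494),.27)]: print(n,onplane(W,c2(p),z).round(4))
```

```text
0 (0.6549, 0.101, -0.067) [[245.0, 130.0], [329.0, 150.0], [336.0, 452.0], [440.0, 486.0], [440.0, 419.0], [250.0, 287.0], [199.0, 290.0]]
0 (0.6533, 0.101, -0.067) [[249.0, 130.0], [333.0, 151.0], [340.0, 453.0], [444.0, 487.0], [444.0, 420.0], [253.0, 288.0], [202.0, 291.0]]
0.0057 (0.6549, 0.101, -0.067) [[245.0, 116.0], [329.0, 137.0], [336.0, 440.0], [440.0, 474.0], [440.0, 406.0], [249.0, 275.0], [199.0, 290.0]]
0.0057 (0.6533, 0.101, -0.067) [[248.0, 117.0], [332.0, 138.0], [340.0, 441.0], [444.0, 475.0], [444.0, 407.0], [253.0, 275.0], [202.0, 291.0]]
crown near [0.6312 0.1023 0.322 ]
crown far [0.6708 0.0996 0.322 ]
tipout [0.587  0.1053 0.218 ]
rod n [0.6436 0.0785 0.27  ]
rod f [0.663  0.0768 0.27  ]
```

Run:
```python
from h import *
import pickle
S=cam("scene")
for f in ("s7",):
    st=pickle.load(open(f"pics/{f}.png.pkl","rb")); R=Ro.from_quat(st["eef_rot"]).as_matrix()
    for tz in (-.034,-.06,-.07,-.085,-.10,-.115,-.13,-.15):
        X=[st["eef_pos"]+R@np.array([a,b,tz]) for a,b in ((.095,-.0375),(.095,.0375),(0.01,-.0375),(.004,-.0095),(.02,-.0095))]
        print(tz,((proj(S,X)-[130,50])*[3,2.4]).round(0).tolist())
im=cv2.imread("pics/s7.png"); cv2.imwrite("pics/s7d.png",cv2.resize(im[50:150,170:280],None,fx=7,fy=6,interpolation=cv2.INTER_CUBIC))
```

```text
-0.034 [[231.0, 185.0], [158.0, 170.0], [318.0, 166.0], [296.0, 160.0], [281.0, 163.0]]
-0.06 [[229.0, 154.0], [155.0, 140.0], [317.0, 138.0], [295.0, 132.0], [279.0, 135.0]]
-0.07 [[228.0, 142.0], [154.0, 129.0], [317.0, 126.0], [294.0, 121.0], [279.0, 124.0]]
-0.085 [[227.0, 124.0], [152.0, 112.0], [316.0, 109.0], [294.0, 104.0], [278.0, 107.0]]
-0.1 [[225.0, 106.0], [150.0, 94.0], [315.0, 92.0], [293.0, 87.0], [277.0, 89.0]]
-0.115 [[224.0, 87.0], [149.0, 76.0], [315.0, 74.0], [292.0, 70.0], [276.0, 72.0]]
-0.13 [[222.0, 68.0], [147.0, 58.0], [314.0, 57.0], [291.0, 53.0], [275.0, 54.0]]
-0.15 [[220.0, 42.0], [144.0, 33.0], [313.0, 32.0], [290.0, 29.0], [274.0, 30.0]]
```

View pics/s7d.png

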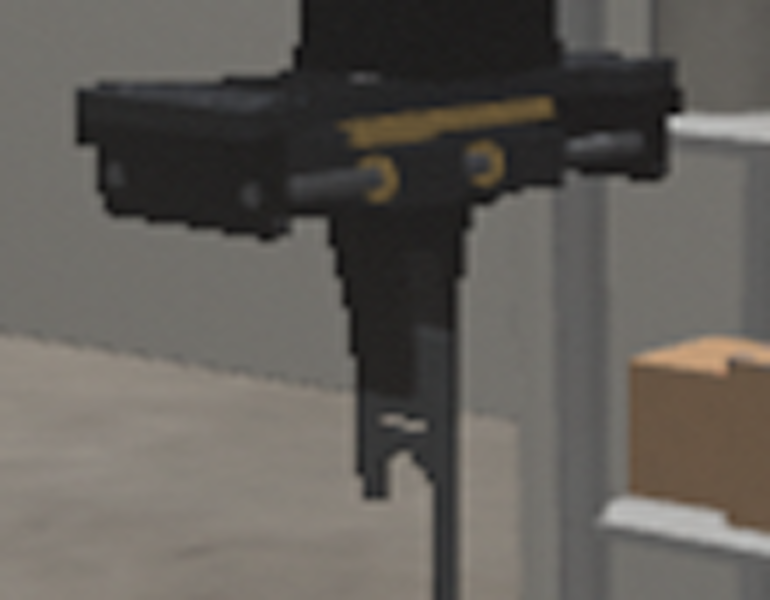

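{"op": "drive_tool", "data": {"commands": [[-2.5, -2.8, 0, 0.03], [-5, -5.6, 0, 0.06], [-7.5, -8.5, 0, 0.09], [-10, -11.3, 0, 0.12], [-12.5, -14.2, -0.5, 0.16], [-15, -17, -1.5, 0.16], [-17.5, -20, -2.5, 0.16], [-20, -22.8, -3.5, 0.16], [-22.1, -25.4, -4.3, 0.16], [-22.1, -25.4, -4.3, 0.16], [-22.1, -25.4, -4.3, 0.16], [-22.1, -25.4, -4.3, 0.16]], "fingers": 0.7}}

```text
time: 13.75
eef_pos: [0.4339, -0.1533, 0.2977]
eef_rot: [0.673, 0.739, 0.0, -0.0]
force: [-0.5, 1.1, 1.3]
width: 0.699
```

Run:
```python
from h import *
s=snap("wrist","pics/w11.png"); print(s["eef_pos"],s["eef_rot"],s["width"],s["time"],s["force"],s["joint_positions"])
im=cv2.imread("pics/w11.png"); cv2.imwrite("pics/w11b.png",cv2.resize(im,(800,600),interpolation=cv2.INTER_CUBIC))
cv2.imwrite("pics/w11c.png",cv2.resize(im[130:250,190:360],None,fx=4.5,fy=4.5,interpolation=cv2.INTER_CUBIC))
```

```text
[ 0.43390172 -0.15330934  0.29766271] [ 6.73394906e-01  7.39282814e-01  1.66208393e-04 -4.39232935e-04] 0.6988020130474777 13.75 [-0.47724068  1.10140668  1.27416846] [ 1.13892201 -0.12454017 -0.76588406  1.68374591 -0.0868551   1.54862526
  2.04292306]
```

View pics/w11b.png

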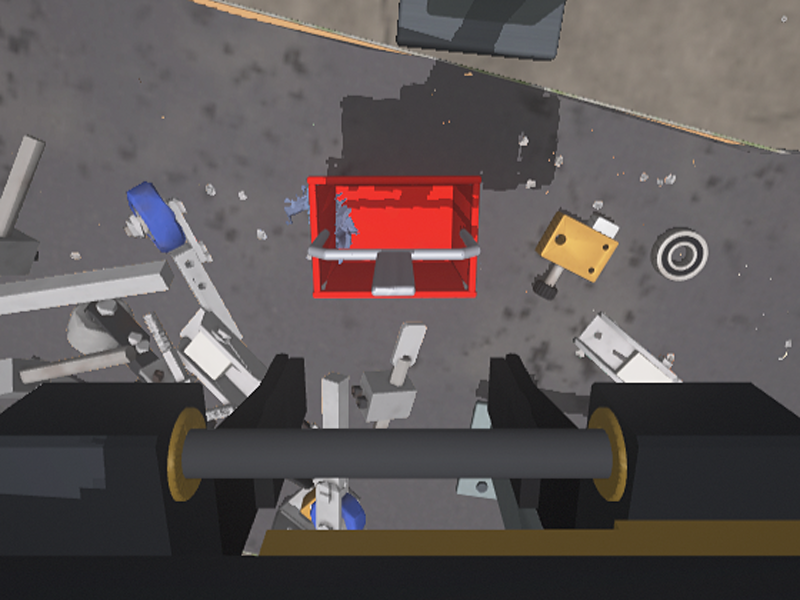

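View pics/w11c.png

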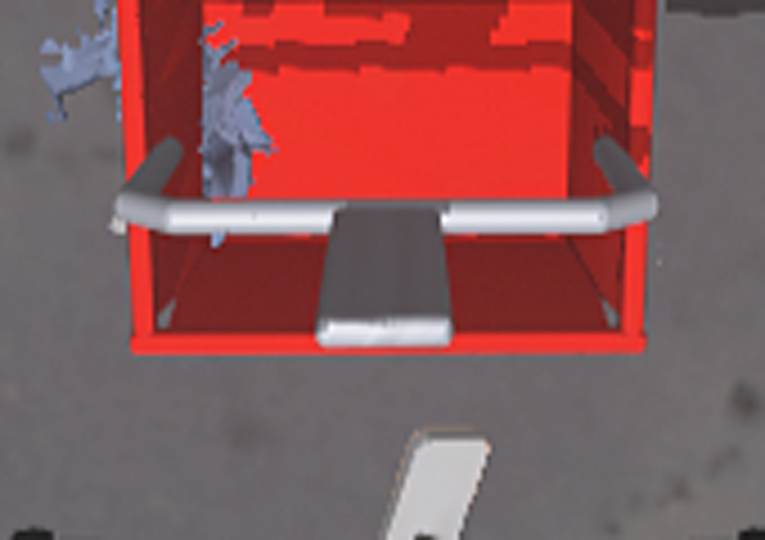

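Run:
```python
from h import *
import pickle
st=pickle.load(open("pics/w11.png.pkl","rb")); W=cam("wrist",st); print(st["eef_pos"])
c=lambda p:np.array([190,130])+(np.array(p)+.5)/4.5-.5
for n,p,z in [("plate top",(384,332),.217),("ptL",(317,333),.217),("ptR",(452,332),.217),("bar",(385,217),.127),("barL",(165,218),.127),("barR",(605,215),.127),("rimFL",(134,345),.071),("rimFR",(645,345),.071)]:
    print(n,onplane(W,c(p),z).round(4))
print(ctrl.state()["eef_pos"])
```

```text
[ 0.43390172 -0.15330934  0.29766271]
plate top [ 0.4365 -0.1542  0.217 ]
ptL [ 0.4377 -0.1657  0.217 ]
ptR [ 0.4354 -0.1426  0.217 ]
bar [ 0.4365 -0.1545  0.127 ]
barL [ 0.4413 -0.2032  0.127 ]
barR [ 0.4315 -0.1057  0.127 ]
rimFL [ 0.4894 -0.216   0.071 ]
rimFR [ 0.477  -0.0825  0.071 ]
[ 0.43448213 -0.15266246  0.29791516]
```

{"op": "drive_tool", "data": {"commands": [[0.2, -0.16, -3.5, 0.007], [0.2, -0.16, -7, 0.007], [0.2, -0.16, -10.5, 0.007], [0.2, -0.16, -13, 0.007], [0.2, -0.16, -14.6, 0.007], [0.2, -0.16, -14.6, 0.007], [0.2, -0.16, -14.6, 0.007]]}}

```text
time: 14.38
eef_pos: [0.4365, -0.1539, 0.1519]
eef_rot: [0.67, 0.743, 0.0, -0.001]
force: [0.1, -0.5, 0.8]
width: 0.699
```

Run:
```python
from h import *
s=snap("wrist","pics/w12.png"); print(s["eef_pos"],s["eef_rot"],s["width"],s["time"],s["force"],s["joint_positions"])
im=cv2.imread("pics/w12.png")
cv2.imwrite("pics/w12c.png",cv2.resize(im[130:400,170:400],None,fx=3,fy=2.2,interpolation=cv2.INTER_CUBIC))
snap("scene","pics/s12.png"); im=cv2.imread("pics/s12.png")
cv2.imwrite("pics/s12c.png",cv2.resize(im[160:280,300:420],None,fx=6,fy=5,interpolation=cv2.INTER_CUBIC))
```

```text
[ 0.43645585 -0.15390631  0.15193585] [ 6.69677115e-01  7.42651784e-01  4.37357249e-04 -8.35402201e-04] 0.6992666258839623 14.3833 [ 0.13289635 -0.45080786  0.76357398] [ 1.12037435 -0.04043303 -0.80801604  1.91620966 -0.03230882  1.25464978
  1.99689389]
```

View pics/w12c.png

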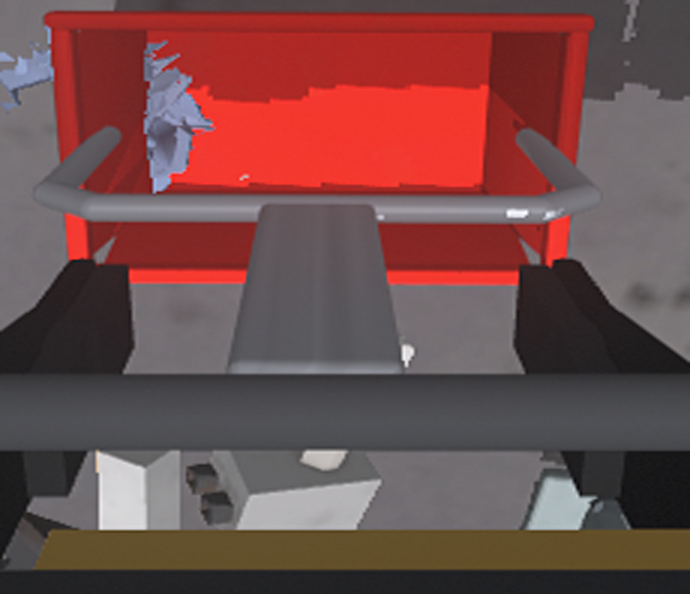

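View pics/s12c.png

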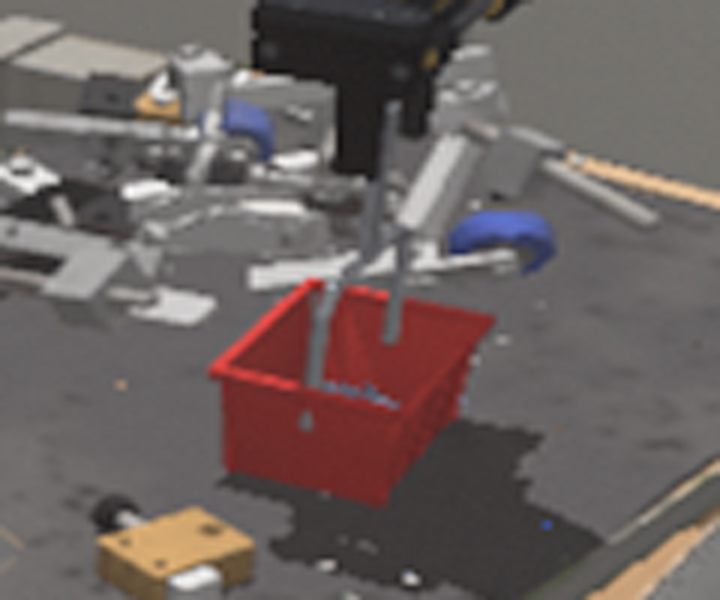

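{"op": "drive_tool", "data": {"commands": [[0, -0.1, 0, 0], [0, -0.1, 0, 0], [0, -0.1, 0, 0], [0, -0.1, 0, 0], [0, -0.1, 0, 0], [0, -0.1, 0, 0], [0, -0.1, 0, 0], [0, -0.1, 0, 0], [0, -0.1, 0, 0]], "fingers": 0, "squeeze": 35}}

```text
time: 15.23
eef_pos: [0.4359, -0.1562, 0.1521]
eef_rot: [0.671, 0.742, 0.0, -0.0]
force: [-0.1, 1.2, 1.6]
width: 0.266
```

{"op": "drive_tool", "data": {"commands": [[0, 0, 1, 0], [0, 0, 2.5, 0], [0, 0, 4.5, 0], [0, 0, 6.5, 0], [0, 0, 8.5, 0], [0, 1, 10.2, 0], [0.5, 3, 10.2, -0.02], [1, 5.5, 10.2, -0.04], [1.6, 8, 10.2, -0.06], [2.2, 10.5, 10.2, -0.08], [2.8, 13, 10.2, -0.1], [3.4, 15.5, 10.2, -0.12], [4, 18, 10.2, -0.14], [4.7, 20.5, 10.2, -0.16], [5.4, 23, 10.2, -0.167], [6, 25, 10.2, -0.167], [6.3, 26.3, 10.2, -0.167], [6.4, 26.8, 10.2, -0.167], [6.4, 26.8, 10.2, -0.167], [6.4, 26.8, 10.2, -0.167]]}}

```text
time: 16.9
eef_pos: [0.4997, 0.1105, 0.2539]
eef_rot: [0.73, 0.683, -0.001, 0.0]
force: [-0.3, 0.2, -2.4]
width: 0.268
```

Run:
```python
from h import *
s=snap("wrist","pics/w13.png"); print(s["eef_pos"],s["eef_rot"],s["width"],s["time"],s["force"],s["joint_positions"])
im=cv2.imread("pics/w13.png")
cv2.imwrite("pics/w13b.png",cv2.resize(im,(800,600),interpolation=cv2.INTER_CUBIC))
snap("scene","pics/s13.png"); im=cv2.imread("pics/s13.png")
cv2.imwrite("pics/s13c.png",cv2.resize(im[100:260,190:350],None,fx=5,fy=3.75,interpolation=cv2.INTER_CUBIC))
```

```text
[0.49971648 0.1104537  0.25393929] [ 7.30424006e-01  6.82993762e-01 -5.39114504e-04  3.69034390e-05] 0.2675589101847563 16.9 [-0.25900908  0.22621964 -2.39873175] [ 0.87740805  0.08231544 -1.1907568   1.64944418  0.0774077   1.4628222
  1.18309748]
```

View pics/w13b.png

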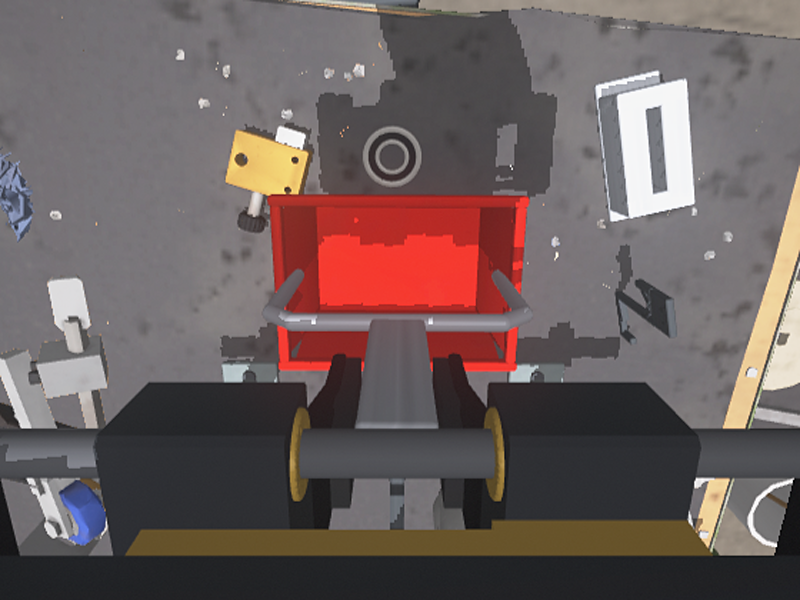

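View pics/s13c.png

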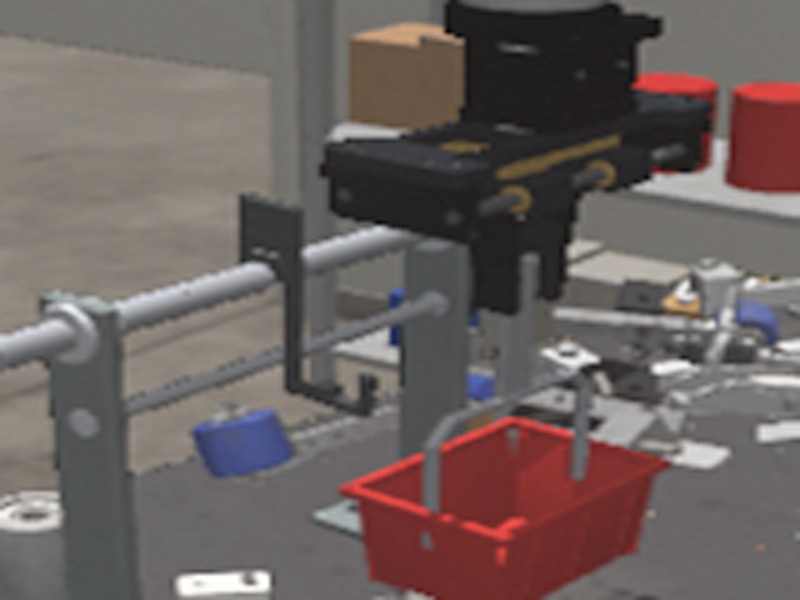

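Run:
```python
from h import *
import pickle
st=pickle.load(open("pics/w13.png.pkl","rb")); W=cam("wrist",st); S=cam("scene"); e=st["eef_pos"]
for z in (.223,.227,.231):
  b=onplane(W,(399/1.42857-.35,322/1.42857-.35),z+.001); print(z,"bar from wrist",b.round(4), b-e)
  for y in (-.05,.05): print((proj(S,body([b[0],b[1],-.067],[[0,y,z]]))-[190,100])*[5,3.75])
bz=.227
p=body([e[0]+.0006,e[1],-.067],[[.0495,.068,bz-.054],[.0495,-.068,bz-.054],[-.0495,.068,bz-.054],[-.0495,-.068,bz-.054]])
print("rim",((proj(S,p)-[190,100])*[5,3.75]).round(0).tolist())
print("tip pred",((proj(S,body([.6549,.101,-.067],[[-.0679,.004,.2145],[-.0705+.0043,.004,.1835],[-.0205+.0043,.004,.186]]))-[190,100])*[5,3.75]).round(0).tolist())
im=cv2.imread("pics/s13.png")
cv2.imwrite("pics/s13d.png",cv2.resize(im[165:225,230:330],None,fx=8,fy=8,interpolation=cv2.INTER_CUBIC))
```

```text
0.223 bar from wrist [0.5016 0.1119 0.224 ] [ 0.00190588  0.00146371 -0.02993929]
[[565.53317177 375.94263608]]
[[437.00748149 429.14735134]]
0.227 bar from wrist [0.5002 0.112  0.228 ] [ 0.00046495  0.00154535 -0.02593929]
[[568.30401236 370.95409188]]
[[439.64254591 423.92663002]]
0.231 bar from wrist [0.4987 0.1121 0.232 ] [-0.00097598  0.00162699 -0.02193929]
[[571.08867529 365.94066233]]
[[442.2917448 418.6779048]]
rim [[334.0, 487.0], [508.0, 413.0], [501.0, 539.0], [669.0, 457.0]]
tip pred [[360.0, 378.0], [358.0, 419.0], [284.0, 395.0]]
```

View pics/s13d.png

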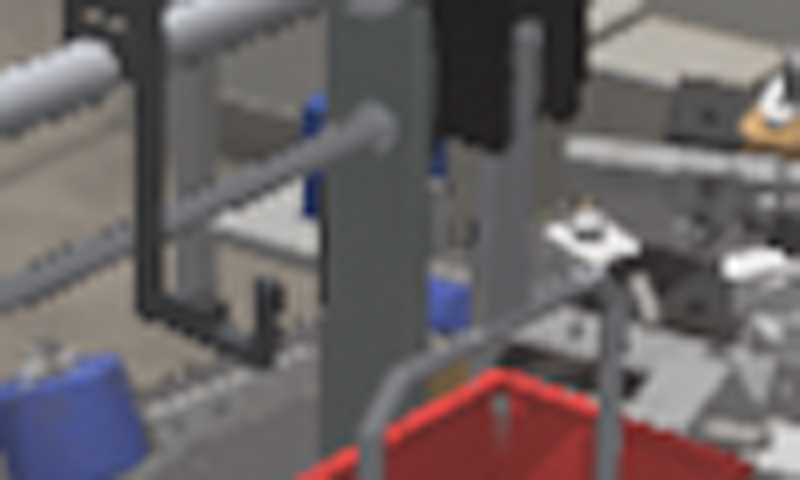

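{"op": "drive_tool", "data": {"commands": [[1, -0.07, 0, 0], [2.5, -0.17, 0, 0], [4, -0.27, 0, 0], [5, -0.34, 0, 0], [5, -0.34, 0, 0], [5, -0.34, 0, 0], [5, -0.34, 0, 0]]}}

```text
time: 17.58
eef_pos: [0.5493, 0.1076, 0.254]
eef_rot: [0.731, 0.683, -0.0, -0.0]
force: [-0.4, -0.0, -3.0]
width: 0.268
```

Run:
```python
from h import *
s=snap("wrist","pics/w14.png"); print(s["eef_pos"],s["eef_rot"],s["width"],s["time"],s["force"],s["joint_positions"])
im=cv2.imread("pics/w14.png")
cv2.imwrite("pics/w14b.png",cv2.resize(im[180:400,170:390],None,fx=3.6,fy=2.7,interpolation=cv2.INTER_CUBIC))
snap("scene","pics/s14.png"); im=cv2.imread("pics/s14.png")
cv2.imwrite("pics/s14c.png",cv2.resize(im[150:230,220:320],None,fx=8,fy=7.5,interpolation=cv2.INTER_CUBIC))
print(ctrl.state()["eef_pos"])
```

```text
[0.54927243 0.10763876 0.25403913] [ 7.30540642e-01  6.82869108e-01 -3.86462198e-04 -4.78816430e-05] 0.26814160155165245 17.5833 [-0.44786663 -0.04731056 -3.04514128] [ 0.74200474  0.26441236 -1.16270565  1.54267898  0.24312656  1.49494644
  1.07672481]
[0.54926367 0.10789276 0.25426814]
```

View pics/w14b.png

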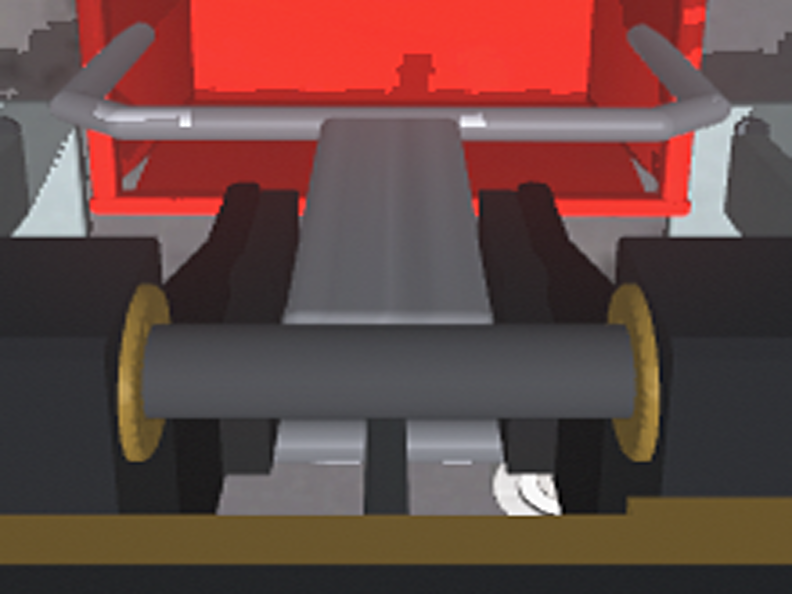

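View pics/s14c.png

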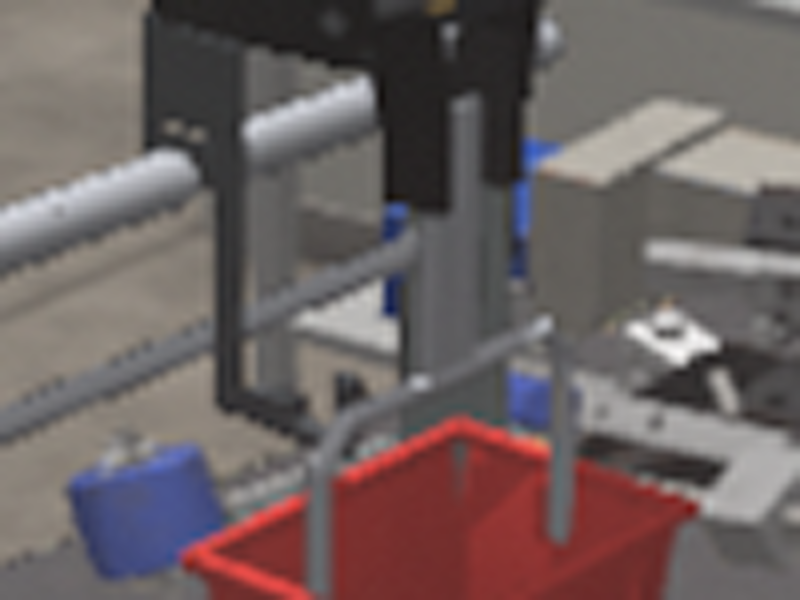

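Run:
```python
from h import *
S=cam("scene"); e=ctrl.state()["eef_pos"]; print(e)
k=lambda X:((proj(S,X)-[220,150])*[8,7.5]).round(0).tolist()
for z in (.2145,.218,.222,.227): print(z,"tip",k(body([.6549,.101,-.067],[[-.068,0,z]])),"bar now",k(body([e[0]+.0005,e[1]+.0012,-.067],[[0,0,z],[0,.045,z],[0,-.045,z]])))
```

```text
[0.54926367 0.10789276 0.25426814]
0.2145 tip [[345.0, 377.0]] bar now [[437.0, 410.0], [340.0, 457.0], [528.0, 365.0]]
0.218 tip [[345.0, 367.0]] bar now [[437.0, 400.0], [340.0, 447.0], [528.0, 356.0]]
0.222 tip [[345.0, 356.0]] bar now [[438.0, 389.0], [340.0, 436.0], [529.0, 345.0]]
0.227 tip [[345.0, 342.0]] bar now [[438.0, 375.0], [340.0, 421.0], [529.0, 331.0]]
```

{"op": "drive_tool", "data": {"commands": [[0.3, -0.1, 0.2, 0], [1.2, -0.15, 0.2, 0], [2.2, -0.2, 0.2, 0], [3.2, -0.3, 0.2, 0], [4.2, -0.35, 0.2, 0], [5.2, -0.42, 0.2, 0], [5.7, -0.45, 0.2, 0], [5.7, -0.45, 0.2, 0], [5.7, -0.45, 0.2, 0]]}}

```text
time: 18.43
eef_pos: [0.6067, 0.1039, 0.2559]
eef_rot: [0.73, 0.683, -0.0, -0.001]
force: [-0.5, 0.5, -2.8]
width: 0.268
```

Run:
```python
from h import *
s=snap("wrist","pics/w15.png"); print(s["eef_pos"],s["eef_rot"],s["width"],s["time"],s["force"],s["joint_positions"])
im=cv2.imread("pics/w15.png")
cv2.imwrite("pics/w15b.png",cv2.resize(im[150:400,170:390],None,fx=3.6,fy=2.4,interpolation=cv2.INTER_CUBIC))
snap("scene","pics/s15.png"); im=cv2.imread("pics/s15.png")
cv2.imwrite("pics/s15c.png",cv2.resize(im[150:230,220:320],None,fx=8,fy=7.5,interpolation=cv2.INTER_CUBIC))
```

```text
[0.60669652 0.10389728 0.25592621] [ 7.30172803e-01  6.83262297e-01 -1.25060394e-04 -5.43185083e-04] 0.268469871928847 18.4333 [-0.4791474   0.53318108 -2.78445932] [ 0.60456908  0.41152722 -1.10016268  1.40326774  0.36369699  1.54531598
  1.03506457]
```

View pics/w15b.png

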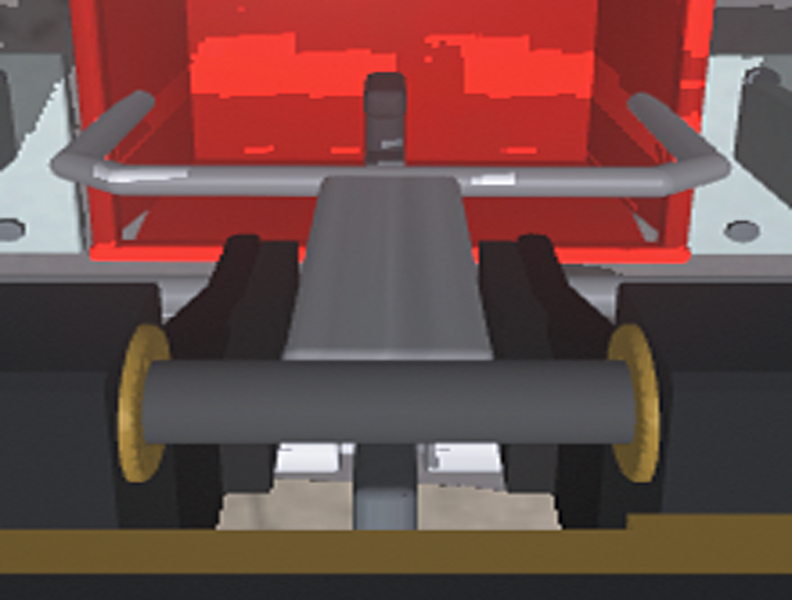

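View pics/s15c.png

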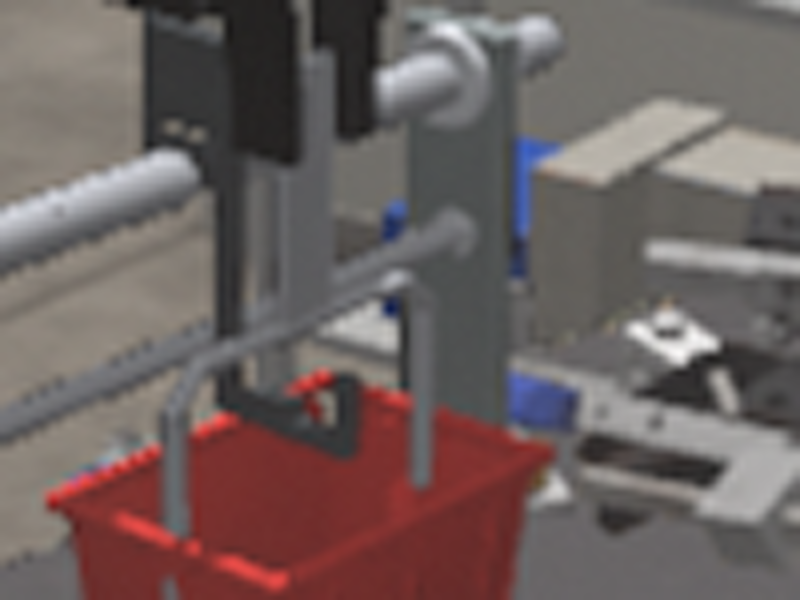

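{"op": "drive_tool", "data": {"commands": [[0, -0.08, -0.5, 0], [0, -0.1, -1, 0], [0, -0.1, -1.5, 0], [0, -0.1, -2, 0], [0, -0.1, -2.4, 0], [0, -0.1, -2.6, 0], [0, -0.1, -2.6, 0]]}}

```text
time: 19.12
eef_pos: [0.6066, 0.1024, 0.2293]
eef_rot: [0.73, 0.683, -0.0, -0.0]
force: [0.1, -0.5, -2.3]
width: 0.273
```

Run:
```python
from h import *
s=snap("wrist","pics/w16.png"); print(s["eef_pos"],s["eef_rot"],s["width"],s["time"],s["force"],s["joint_positions"])
im=cv2.imread("pics/w16.png")
cv2.imwrite("pics/w16b.png",cv2.resize(im[150:400,170:390],None,fx=3.6,fy=2.4,interpolation=cv2.INTER_CUBIC))
snap("scene","pics/s16.png"); im=cv2.imread("pics/s16.png")
cv2.imwrite("pics/s16c.png",cv2.resize(im[150:230,220:320],None,fx=8,fy=7.5,interpolation=cv2.INTER_CUBIC))
```

```text
[0.60658707 0.10238031 0.22934227] [ 7.30326960e-01  6.83097565e-01 -4.07004132e-04 -2.86821471e-04] 0.2730385829539054 19.1167 [ 0.11589694 -0.45771974 -2.28444329] [ 0.61078416  0.420623   -1.0947842   1.44849098  0.37216695  1.49731961
  1.02908248]
```

View pics/w16b.png

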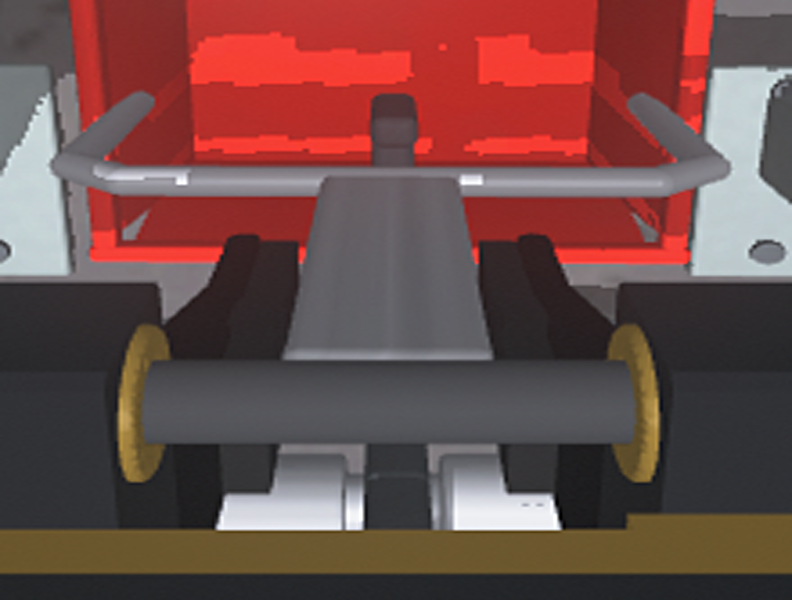

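View pics/s16c.png

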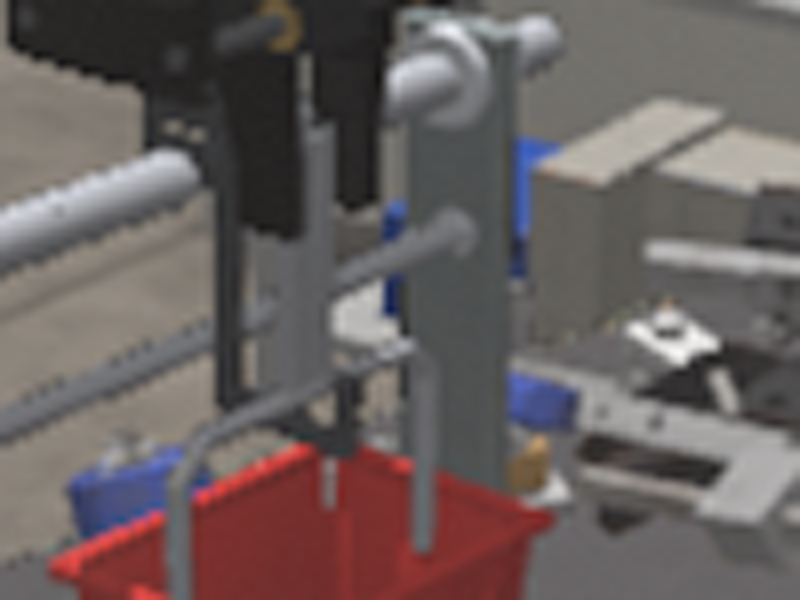

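{"op": "drive_tool", "data": {"commands": [[0, 0, -0.1, 0], [0, 0, -0.2, 0], [0, 0, -0.3, 0], [0, 0, -0.4, 0], [0, 0, -0.4, 0]]}}

```text
time: 19.63
eef_pos: [0.6067, 0.1026, 0.2259]
eef_rot: [0.73, 0.683, -0.0, -0.0]
force: [-0.9, 0.1, -2.4]
width: 0.268
```

{"op": "drive_tool", "data": {"commands": [[0, 0, -0.1, 0], [0, 0, -0.15, 0], [0, 0, -0.2, 0], [0, 0, -0.25, 0], [0, 0, -0.25, 0]]}}

```text
time: 20.05
eef_pos: [0.6068, 0.1026, 0.2236]
eef_rot: [0.73, 0.683, -0.0, -0.0]
force: [-2.5, 0.2, -1.4]
width: 0.268
```

{"op": "drive_tool", "data": {"commands": [[-0.1, 0, 0, 0], [-0.2, 0, -0.05, 0], [-0.2, 0, -0.1, 0], [-0.2, 0, -0.15, 0], [-0.2, 0, -0.15, 0]]}}

```text
time: 20.47
eef_pos: [0.6058, 0.1027, 0.2231]
eef_rot: [0.73, 0.683, 0.001, 0.001]
force: [1.2, 0.9, 3.4]
width: 0.273
```

Run:
```python
from h import *
s=snap("wrist","pics/w17.png"); print(s["eef_pos"],s["eef_rot"],s["width"],s["time"],s["force"],s["ft_torque"])
im=cv2.imread("pics/w17.png")
cv2.imwrite("pics/w17b.png",cv2.resize(im[150:400,170:390],None,fx=3.6,fy=2.4,interpolation=cv2.INTER_CUBIC))
snap("scene","pics/s17.png"); im=cv2.imread("pics/s17.png")
cv2.imwrite("pics/s17c.png",cv2.resize(im[150:230,220:320],None,fx=8,fy=7.5,interpolation=cv2.INTER_CUBIC))
```

```text
[0.60577066 0.10271462 0.22307524] [7.30400319e-01 6.83018284e-01 9.68592976e-04 6.77562714e-04] 0.27331249854044215 20.4667 [1.24618009 0.91411673 3.39469312] [ 0.12137877 -0.26003639 -0.0298247 ]
```

View pics/w17b.png

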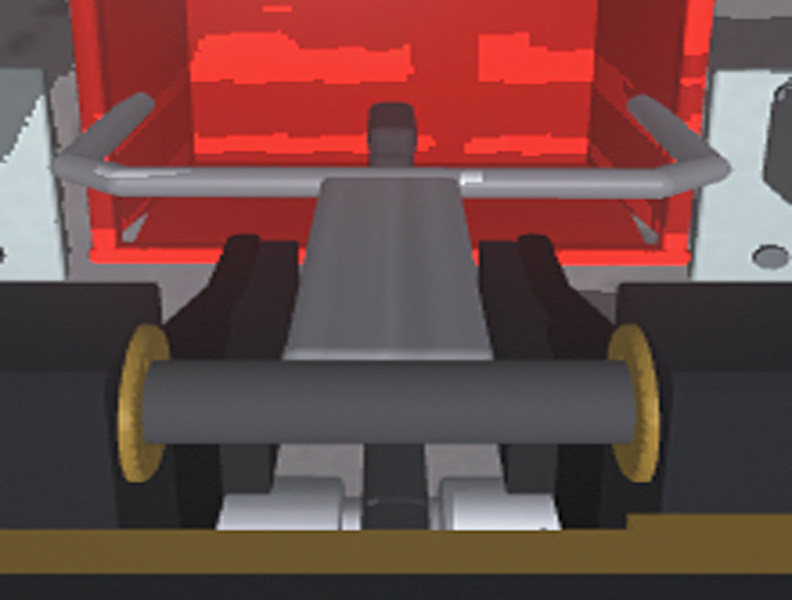

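View pics/s17c.png

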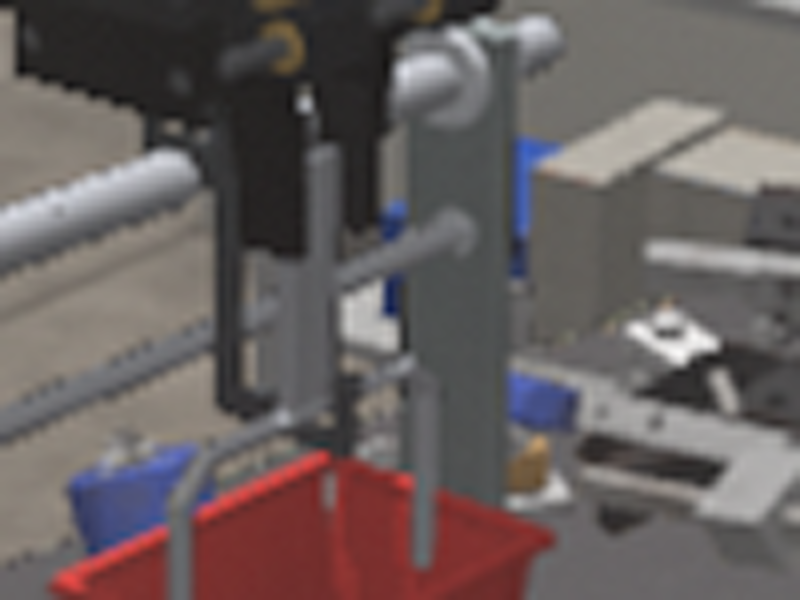

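{"op": "drive_tool", "data": {"commands": [[0, 0, 0.15, 0], [0, 0, 0.15, 0], [0, 0, 0.15, 0], [0, 0, 0.15, 0], [0, 0, 0.15, 0], [0, 0, 0.15, 0], [0, 0, 0.15, 0], [0, 0, 0.15, 0]], "fingers": 0.55}}

```text
time: 21.23
eef_pos: [0.6049, 0.1026, 0.2235]
eef_rot: [0.73, 0.683, -0.0, -0.0]
force: [0.3, 0.2, 0.2]
width: 0.546
```

Run:
```python
from h import *
s=snap("wrist","pics/w18.png"); print(s["eef_pos"],s["eef_rot"],s["width"],s["time"],s["force"],s["ft_torque"])
im=cv2.imread("pics/w18.png")
cv2.imwrite("pics/w18b.png",cv2.resize(im[150:400,170:390],None,fx=3.6,fy=2.4,interpolation=cv2.INTER_CUBIC))
snap("scene","pics/s18.png"); im=cv2.imread("pics/s18.png")
cv2.imwrite("pics/s18c.png",cv2.resize(im[150:250,220:320],None,fx=7,fy=6,interpolation=cv2.INTER_CUBIC))
```

```text
[0.60488206 0.1025511  0.22351517] [ 7.30321004e-01  6.83104111e-01 -1.71109777e-05 -6.16658350e-05] 0.5457554594453498 21.2333 [0.3478341  0.20822096 0.24130807] [ 0.06488114 -0.11577364 -0.00722921]
```

View pics/w18b.png

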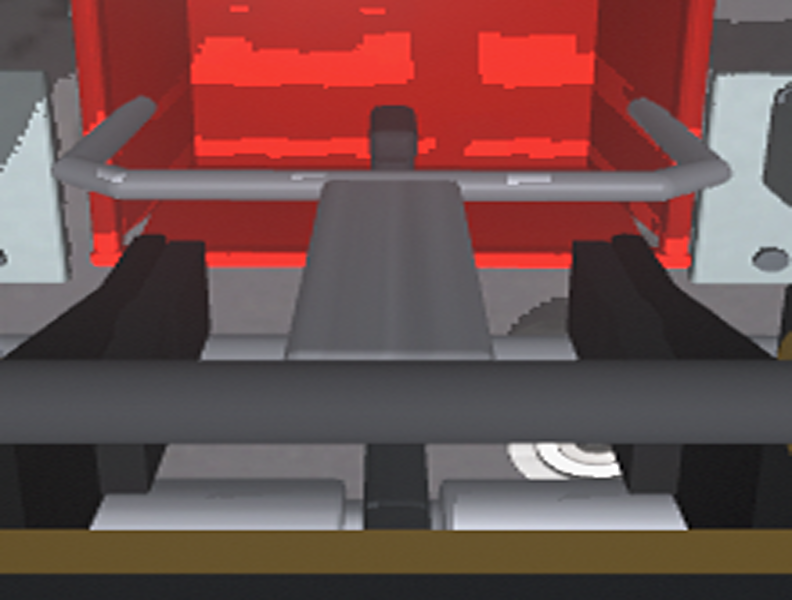

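View pics/s18c.png

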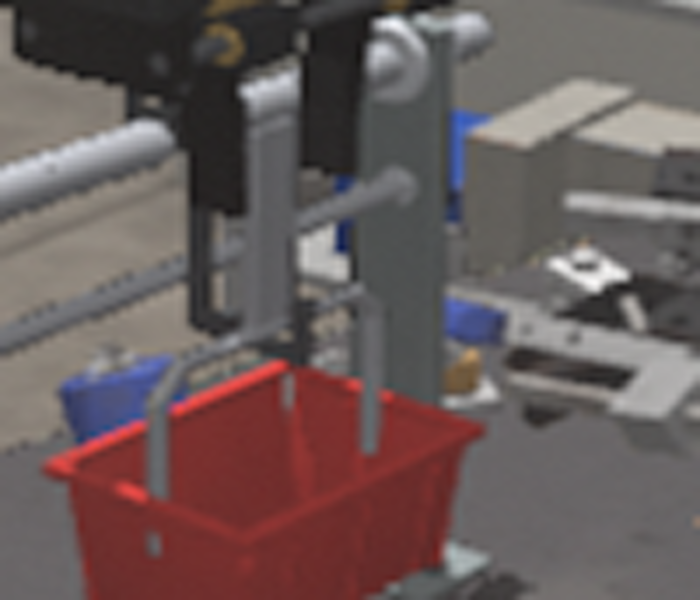

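{"op": "drive_tool", "data": {"commands": [[0, 0, 0.6, 0], [0, 0, 1.6, 0], [0, 0, 3, 0], [0, 0, 5, 0], [0, 0, 7.5, 0], [0, 0, 10, 0], [0, 0, 12, 0], [-2, -1, 13, 0], [-5, -4, 13, 0], [-8, -8, 13, 0], [-10, -12, 13, 0], [-11, -15, 13, 0], [-11, -15, 13, 0]]}}

```text
time: 22.42
eef_pos: [0.4926, -0.057, 0.3545]
eef_rot: [0.735, 0.678, -0.003, 0.002]
force: [0.6, -1.0, 0.2]
width: 0.55
```

Run:
```python
from h import *
s=ctrl.state(); print(s["eef_pos"],s["time"],s["force"],s["joint_positions"])
import time
snap("scene","pics/s19.png"); im=cv2.imread("pics/s19.png")
cv2.imwrite("pics/s19c.png",cv2.resize(im[130:260,200:330],None,fx=5.5,fy=4.6,interpolation=cv2.INTER_CUBIC))
snap("top","pics/t19.png"); im=cv2.imread("pics/t19.png")
cv2.imwrite("pics/t19c.png",cv2.resize(im[140:320,170:370],None,fx=4,fy=3.3,interpolation=cv2.INTER_CUBIC))
```

```text
[ 0.49255468 -0.05704783  0.35453396] 22.4167 [ 0.57472172 -1.02029985  0.16177271] [ 1.18710589e+00 -8.81664588e-03 -1.10565668e+00  1.49212324e+00
 -8.49920596e-04  1.65340070e+00  1.57112531e+00]
```

View pics/s19c.png

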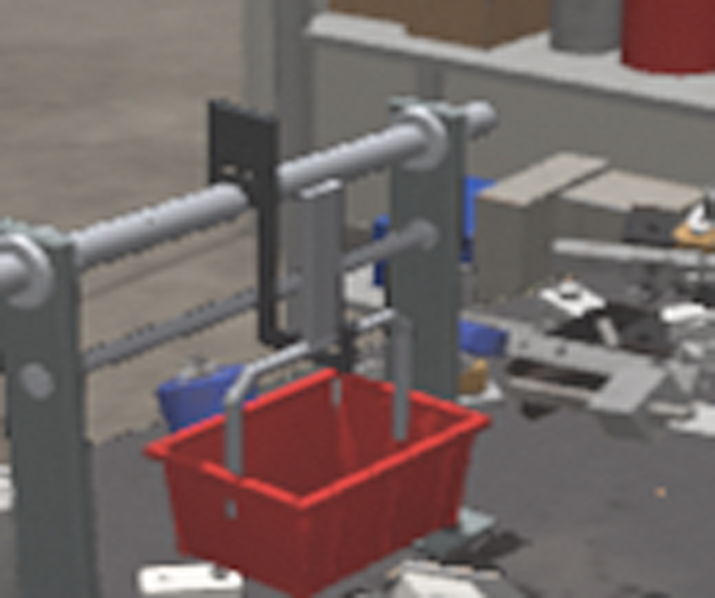

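View pics/t19c.png

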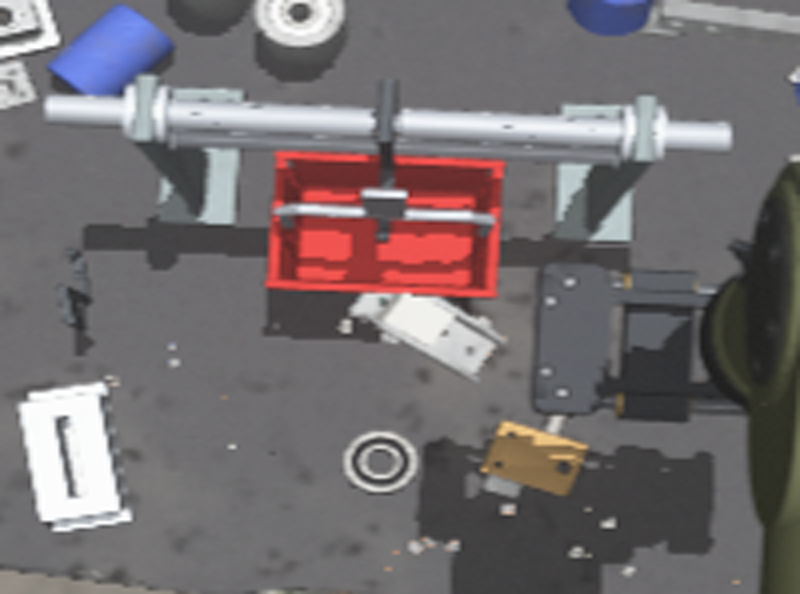

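{"op": "drive_tool", "data": {"commands": [[0, 0, 0, 0], [0, 0, 0, 0], [0, 0, 0, 0], [0, 0, 0, 0], [0, 0, 0, 0], [0, 0, 0, 0], [0, 0, 0, 0], [0, 0, 0, 0], [0, 0, 0, 0], [0, 0, 0, 0], [0, 0, 0, 0], [0, 0, 0, 0], [0, 0, 0, 0], [0, 0, 0, 0], [0, 0, 0, 0], [0, 0, 0, 0], [0, 0, 0, 0], [0, 0, 0, 0], [0, 0, 0, 0], [0, 0, 0, 0]]}}

```text
time: 24.18
eef_pos: [0.4949, -0.0474, 0.3536]
eef_rot: [0.73, 0.683, 0.0, 0.0]
force: [0.6, 0.1, 0.0]
width: 0.545
```

Run:
```python
from h import *
A=[read_camera("scene")[130:270,200:330].astype(int) for _ in range(4)]
o=cv2.imread("pics/s19.png")[130:270,200:330,::-1].astype(int)
print([int(np.abs(a-A[0]).max()) for a in A], (np.abs(A[0]-o).max(2)>40).sum(), ctrl.state()["time"])
cv2.imwrite("pics/s20c.png",cv2.resize(A[-1][:,:,::-1].astype(np.uint8),None,fx=5,fy=4.2,interpolation=cv2.INTER_CUBIC))
```

```text
[0, 4, 4, 4] 10 24.3833
```

View pics/s20c.png

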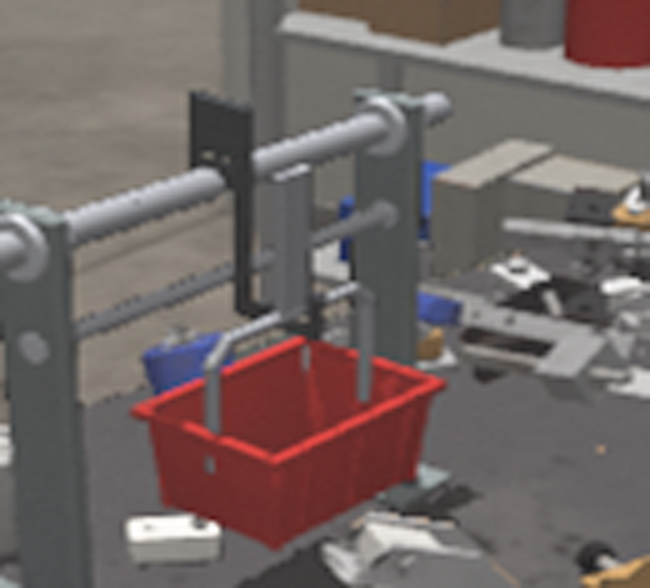

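The hook is in the groove and the bin hangs still from its curl. The arm is clear of both, so I'm handing in the job.

```bash
python3 -c "
from plant import workorder; print(workorder.close_job())"
```

```text
the job is handed in; nothing more can be done
None
```

The hook hangs in the rod's groove, released, with the bin hanging by its bail in the lower curl. I handed the job in at about 24.4 s of the 72 s.

**Hook:** I found the groove in the wrist and top pictures and lowered the hook straight into it, so I did not need to feel along the rod. It made contact at the seated height, pressing about 8 N above the hook's own weight. After release, and again with the bin on, its crown sat at the height expected for a seated hook, not 5.7 mm higher as on the plain rod. The shank leans on the stop bar.

**Bin:** I brought it in from the robot's side and lowered it until the curl carried its weight, pressing roughly 4 N beyond that. The arm then backed off.

**Last checks:** Scene pictures about 2 s apart showed no real movement of hook or bin. The bearing, slide and nylon block showed no change. The force on the tool was near zero, and the arm was well clear.

**What disagreed:** The visible fingertips end about 34 mm short of the reported TCP. My first try at the hook therefore closed just above the crown, touching nothing, and I regripped lower and corrected for this from then on.

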